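# Free the flask from the stage finger and load the incubator tray

### The arm

A 6-joint arm with a two-finger parallel gripper is mounted at the origin on the work surface. World frame = base frame: x ahead of the robot, y to its left, z up, the work surface at z = 0. Lengths are in mm, angles in rad, forces in N, time in s.
With the tool pointing down it reaches from about 300 to 875 mm from the base axis. Payload 6.4 kg.
Tool frame: the origin (TCP) lies on the front face of the gripper's body, between the roots of the fingers; the fingertips stand tcp_to_tips ahead of it and the grasp point (between the pads) lies 45 mm ahead of it (tcp_to_tips is the distance from the TCP to the fingertips, in mm); y points along the fingers, x is the direction in which the jaws open and shut, and the axes are right-handed (so a half turn about y gives the same grasp; the last joint's range is limited). The gripper opens to 88 mm and grips with 3 to 60 N. Pads are 18 mm wide; open, the fingers measure 123 mm over their backs; the gripper's body (75 mm by 187 mm) begins 45 mm behind the grasp point.
Start: joints at [-1.425, 0.181, 1.607, -0, 1.354, -0.206], TCP at [198.155, -539.793, 302.714] pointing down, gripper open.
Joint ranges: [-2.99, 2.99], [-0.89, 2.07], [0.3, 2.58], [-1.14, 4.28], [0, 2.63], [-3.12, 3.12]. Speed limits (rad/s): [2.57, 2.57, 3.01, 3.14, 3.14, 3.14].

### API

Orientations are given as a rotation vector (axis times angle).
In Python, from cell import state, capture, calibration, close_job, tcp_to_tips gives the robot as it stands. The module is installed in compiled form; this text tells all that it offers.
- The arm moves only by the tool jog_arm, never from a script. Its argument "rows" is a list of rows, each a list of 4 numbers: the shift along the tool's x, y, z in mm, then the turn about the tool's y in degrees. In form: [[tx, ty, tz, spin], ...]. A call has 1 to 5 rows; each row shifts and turns the commanded pose from where the row before left it, along the tool's axes as they then stand; what a row does not reach is not made up. A row lasts 1/8 s, in which the tool goes at most 62.5 mm and 10.7 degrees, less where a joint would pass 70% of its speed; a pose out of reach is approached as far as the arm can. A call with a gripper value outside its range is refused whole. "grip" is the finger opening in mm, from 0 to 88.1, set as the call begins (left out, the last holds). The fingers move at their own pace and stop on an object; "newtons" is the grip in N (left out, the last holds). Time passes only in rows, so rows that do not move let the fingers close. It gives the time, the measured TCP pose, the force and the opening at its end, in the units of the state.
- state(): the state, without advancing time (a new reading comes with each control period).
- capture(name): name is "scene" or "top" or "wrist"; returns (picture, depth): 420x560x3 uint8, red, green, blue; 420x560 float32, mm along the optical axis (not along the pixel's ray), 0 where there is no reading.
- calibration(name): a dict with "K" (3x3 intrinsics, pixels), "extrinsics" (4x4, takes a point from camera to world coordinates). Camera axes: x right, y down, z forward; pixel columns grow to the right and rows downward; lengths in mm; the calibration is good to about 2 mm. A picture is of the moment at which its call begins: read the wrist's pose just before it. calibration takes no time and is no camera call; for the wrist camera it gives the pose at the moment of the call.
- close_job(): hands the job in, once; it reports no verdict.
The state is a dict: "t": time; "qpos": joint angles; "joint_velocities": joint speeds; "tau": joint torques, N m; "tcp_pos": TCP position; "tool_rot": TCP orientation; "force": force on the tool from outside, world axes, zero at the start; "wrist_torque": the same for the moment, N m; "opening": finger opening in mm.
Only numpy, scipy, OpenCV 4.12 (cv2) and the standard library are available. Lean on these libraries where they do the work, as an engineer would, in place of code of your own. Each camera call takes 0.05 s, during which the arm holds its last target.

### The job

Take the orange-capped culture flask off the microscope stage: lift the sprung hold-down finger with the red knob off its neck, swing it aside and leave it there, then bring the flask out from under the condenser. Lay it flat in the empty lane of the incubator tray, cap towards the open end like the flask beside it, and slide it fully home until you feel it press gently against the rubber end stop; let go of it there and leave the other things as they stand.

Things in the scene. Friction and masses are not known exactly. Their poses are not given: they have to be found in the camera images.
- microscope: Inverted microscope, white and black, 600 mm long, standing across the robot's view, fixed: viewing head and amber shield on its -y side, lamp pillar on its +y side. Origin: on the bench under the optical axis; z up, x away from the robot. The flask lies on the stage (top at z = 195 mm), centred on the optical axis, long axis along x, cap to -x. Bring it out to -x.
- flask_seat (a point): middle of the flask's place on the stage, at stage-top height, under the optical axis; axes as the microscope's. Black locators 5 mm high stand 2 mm off the flask's foot (x = 37 mm) and sides (y = +-27 mm, x from 12 to 36 mm), so lift the flask 8 mm or more before drawing it out.
- condenser (a point): centre of the underside of the condenser's nose, fixed 110 mm above the stage on the optical axis. Nose radius 22 mm; 40 mm higher begins a turret of radius 52 mm. A gripper held upright over the knob or the flask's body runs into it: lean the tool's upper part back to the microscope's -x (tips pointing to +x), 25 to 45 degrees.
- finger_lift (a joint): height of the sprung hold-down finger, m: 0 = resting on the flask's neck, up to +0.026 lifted, -0.010 when it stands free beside the flask. A spring pulls it down: 8 N at 0, plus 220 N/m. Arm 10 mm wide, 5 mm thick, underside 26 mm above the stage at 0; its tip is bent 11 mm down as a hook beyond the neck. It must rise about 17 mm for the hook to pass over the cap.
- finger_swing (a joint): swing of the finger about its upright rod, rad: 0 = across the flask's neck (arm along the microscope's -y), growing clockwise seen from above, tip towards -x over the cap (1.57 = arm along -x), stop at 2.4. Stiff: it stays where it is left. Above 1.2 it is clear of the flask; 1.8 to 2.2 leaves most room for a gripper. Arm 76 mm long from the rod's axis.
- knob (a point): centre of the finger's upright red lifting knob, a cylinder 16 mm across, 27 mm high (13.5 mm above and below this point), standing on top of the arm 48 mm from the rod's axis towards the hook. It moves with the finger and may turn between the jaws while it is swung.
- finger_pivot (a point): fixed point at stage-top height on the upright axis of the finger's rod, 54 mm to -x and 58 mm to +y of the optical axis (microscope's axes). Rod and hub, 18 mm across, reach 36 mm above the stage at lift 0 and rise with the finger.
- flask: flat clear culture flask with an orange screw cap, 115 mm long, 50 mm wide, 30 mm high, 60 to 130 g. Origin: centre of the underside of its box-shaped body, z up. Body x from -35 to +35 mm (foot at +35), shoulder to -46, neck 22 mm across to -60 with its axis 15 mm up, cap 30 mm across from -60 to -80. Grip it across its 50 mm width (y).
- tray: flat aluminium incubator tray, 140 (x) by 200 (y) mm, fixed, right of the robot. Origin: centre of its underside; x points from the open end to the end stop; floor 4 mm up. Lanes along x centred on y = -48 mm (empty) and +48 mm (flask_b); side rails 5 mm high, 54 mm apart from x = 22 to 52, flaring to 61 at x = 9, none nearer the open end. A flask fully home has its origin at x = 25, z = 4 mm.
- end_stop: black rubber buffer strip across the far end of the tray, 18 mm high, yielding 1 mm for each 10 N (3 mm at most), so slow down and feel for it; face at x = 60 mm in the tray's frame; its origin and axes are the tray's. The tray's side edges (y = +-98 mm) are 10 mm high.
- flask_b: a like flask with a blue cap, already home in the tray's other lane; same frame as the flask. Bystander.
- tip_box: blue pipette-tip box with clear lid, 87 x 124 x 68 mm, loose, left of the robot. Origin: centre of its underside. Bystander.
- media_bottle: bottle 80 mm across, 165 mm high, orange cap, on the left. Origin: centre of its foot. Bystander.
- ethanol: white bottle 56 mm across, 150 mm high, blue cap, on the left. Origin: centre of its foot. Bystander.
- dish_stack: stack of four round dishes, 91 mm across, 62 mm high, on the left. Origin: centre of its foot. Bystander.
- tube_rack: green rack with capped tubes, 90 x 200 x 109 mm, on the right. Origin: centre of its foot. Bystander.

How it is judged (in metres and radians):
On the way, in this order (a step that is already met when the one before it is completed fails the run):
1. the finger is swung clear of the flask (over 1.2 rad) while the flask still lies in its place on the stage (value of joint finger_swing above 1.2 rad and x of flask in the frame of microscope between -0.01 and 0.01 m and y of flask in the frame of microscope between -0.01 and 0.01 m and z of flask in the frame of microscope below 0.205 m), for 0.1 s.
2. the flask is out from under the condenser (horizontal distance between flask and microscope above 0.12 m), for 0.1 s.
3. the flask, lying in the empty lane, is pressed against the rubber end stop (over 1.5 N) (y of flask in the frame of tray between -0.0525 and -0.0435 m and z of flask in the frame of tray between 0.001 and 0.008 m and x of flask in the frame of tray above 0.022 m and contact force between flask and end_stop above 1.5 N).
At the end, for the whole second after the job is handed in: The flask lies flat and still in the empty lane, within 4.5 mm of its middle, straight to 0.06 rad, cap to the open end, its foot within 2 mm of the end stop; the finger is left swung aside by more than 1.2 rad; flask_b has moved less than 10 mm (y of flask in the frame of tray between -0.0525 and -0.0435 m and z of flask in the frame of tray between 0.001 and 0.008 m and x of flask in the frame of tray between 0.023 and 0.027 m and angle between the x axis of flask and the x axis of tray, either way round below 0.06 rad and angle between flask's own z axis and vertical below 0.04 rad and linear speed of flask below 0.01 m/s and value of joint finger_swing above 1.2 rad and distance of flask_b from where it was at the start of the episode below 0.01 m); the robot touches nothing.
It fails at once if the flask is dragged or levered (over 12 mm) before the finger is swung clear (value of joint finger_swing below 1.2 rad and distance of flask from where it was at the start of the episode above 0.012 m and horizontal distance between flask and microscope below 0.1 m).
It fails at once if the flask is pushed or knocked against the end stop with more than 25 N, or slammed down on the tray with more than 60 N (contact force between flask and end_stop above 25 N or contact force between flask and tray above 60 N).
It fails at once if a bystander is moved: flask_b over 12 mm, any other over 20 mm (distance of flask_b from where it was at the start of the episode above 0.012 m or distance of any of tip_box, media_bottle, ethanol, dish_stack, tube_rack from where it was at the start of the episode above 0.02 m).
It also fails if it takes over 58 s, if anything falls off the work surface, if the arm or the gripper's body presses on something with over 40 N, if the wrist force passes 120 N, or if a joint passes its speed limit or range.

## Working session

There is one attempt and no reset: what is moved stays moved. The work goes in short steps, Python scripts to look and compute and a tool call to move; the robot and the scene stay as the last step left them, time stands still between calls to the robot, and variables do not carry over. Pictures are saved under pics/ and viewed, and the job is handed in when it is done.

Besides the shell and the picture viewer there is one more tool, called as a command line: name --pt "numbers of a row" for each row, then --argument value for the rest. jog_arm: Moves the arm, as the interface text tells. Its arguments: {"type":"object","properties":{"rows":{"type":"array","items":{"type":"array","items":{"type":"number"}}},"grip":{"type":"number"},"newtons":{"type":"number"}},"required":["rows"]}

```bash
mkdir -p pics; ls; cat > h.py <<'E'
import numpy as np, cv2
from cell import state, capture, calibration, close_job, tcp_to_tips
from scipy.spatial.transform import Rotation as R
def snap(cam,fn):
    cal=calibration(cam); p,d=capture(cam)
    cv2.imwrite('pics/%s.png'%fn,p[:,:,::-1]); np.savez('pics/%s.npz'%fn,p=p,d=d,K=cal['K'],E=cal['extrinsics'])
    return p,d
def ld(fn):
    return np.load('pics/%s.npz'%fn)
def cloud(fn):
    z=ld(fn);d=z['d'];K=z['K'];E=z['E'];v,u=np.mgrid[:420,:560]
    P=np.stack([(u-K[0,2])/K[0,0]*d,(v-K[1,2])/K[1,1]*d,d],-1)
    return P@E[:3,:3].T+E[:3,3],d>0
def crop(fn,u0,v0,u1,v1,s,out):
    im=cv2.imread('pics/%s.png'%fn)[v0:v1,u0:u1]; cv2.imwrite('pics/%s.png'%out,cv2.resize(im,None,fx=s,fy=s,interpolation=cv2.INTER_CUBIC))
E
python3 - <<'E'
from h import *
s=state(); print(s); print(tcp_to_tips() if callable(tcp_to_tips) else tcp_to_tips)
print(R.from_rotvec(s['tool_rot']).as_matrix().round(3))
for c in ['scene','top','wrist']:
    snap(c,c+'0'); print(c,np.round(calibration(c)['K'],1).tolist(),np.round(calibration(c)['extrinsics'],3).tolist())
E
```

```text
pics
{'t': 0.0, 'qpos': array([-1.42531319e+00,  1.81515161e-01,  1.60797415e+00, -2.15318323e-05,
        1.35380996e+00, -2.06304170e-01]), 'joint_velocities': array([ 0.00020567,  0.00034308, -0.00057894,  0.00075981,  0.00025405,
       -0.0015885 ]), 'tau': array([ 8.28380653e-04, -4.33864117e+01, -3.41850758e+01,  7.03695836e-02,
        3.86057433e-02, -1.35299824e-04]), 'tcp_pos': array([ 198.07855398, -539.35980815,  301.84096716]), 'tool_rot': array([-1.35407817,  0.94707557, -0.94511744]), 'force': array([-0.54591045, -0.79192829,  0.37180631]), 'wrist_torque': array([-0.06203054, -0.05236306, -0.02122195]), 'opening': 88.0769110200707}
64.0
[[ 0.345 -0.     0.939]
 [-0.939  0.002  0.345]
 [-0.002 -1.     0.   ]]
scene [[453.0, 0.0, 279.0], [0.0, 453.0, 201.2], [0.0, 0.0, 1.0]] [[-0.413, -0.811, 0.414, -100.66], [-0.911, 0.366, -0.192, 310.317], [0.004, -0.456, -0.89, 1560.689], [0.0, 0.0, 0.0, 1.0]]
top [[394.9, 0.0, 286.0], [0.0, 394.9, 202.7], [0.0, 0.0, 1.0]] [[0.025, -0.989, 0.148, 326.681], [-1.0, -0.023, 0.02, -0.558], [-0.016, -0.149, -0.989, 1597.349], [0.0, 0.0, 0.0, 1.0]]
wrist [[323.9, 0.0, 282.2], [0.0, 323.9, 205.7], [0.0, 0.0, 1.0]] [[0.345, -0.907, -0.243, 259.75], [-0.939, -0.333, -0.088, -517.366], [-0.001, 0.258, -0.966, 383.657], [0.0, 0.0, 0.0, 1.0]]
```

View pics/scene0.png

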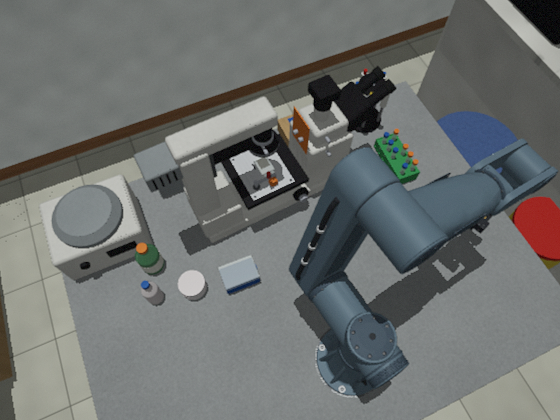

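View pics/top0.png

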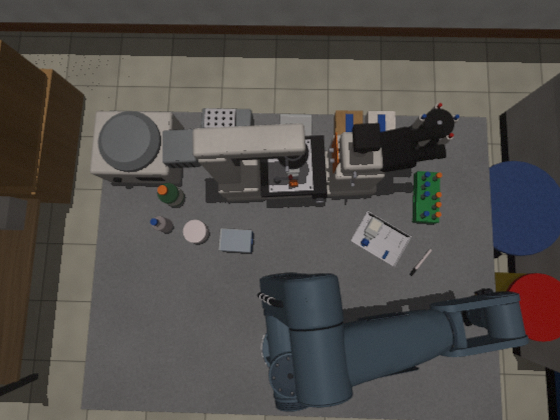

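View pics/wrist0.png

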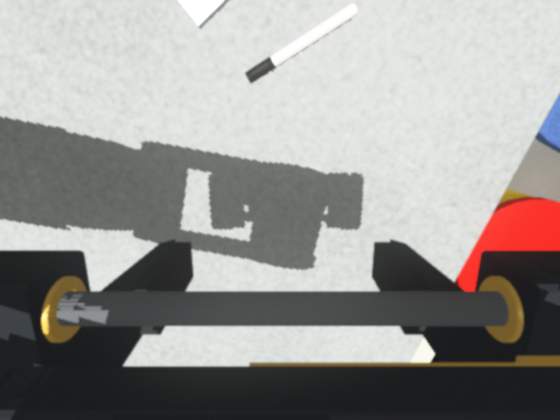

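```bash
python3 - <<'E'
from h import *
crop('top0',190,110,350,230,5,'c1'); crop('top0',335,195,450,285,6,'c2'); crop('scene0',200,110,340,230,5,'c3')
P,m=cloud('top0')
for u,v in [(293,183),(293,165),(300,190),(283,190),(381,240),(365,243),(386,255),(373,227),(352,237),(378,211),(411,234),(384,266),(320,180),(240,180)]:
    print(u,v,P[v,u].round(0),m[v,u])
E
```

```text
293 183 [605.   4. 222.] True
293 165 [633.   5. 372.] True
300 190 [585. -22. 196.] True
283 190 [582.  39. 203.] True
381 240 [ 424. -354.    1.] True
365 243 [ 408. -283.   40.] True
386 255 [ 365. -374.   -5.] True
373 227 [ 473. -316.   29.] True
352 237 [ 432. -236.   11.] True
378 211 [ 540. -342.    4.] True
411 234 [ 451. -476.   -4.] True
384 266 [ 321. -364.    1.] True
320 180 [623. -93. 195.] True
240 180 [620. 199. 178.] True
```

View pics/c1.png

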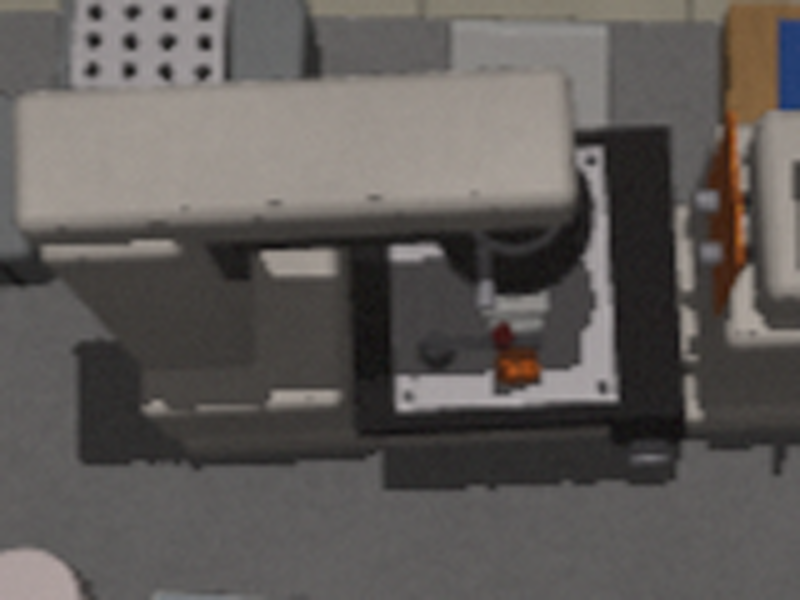

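View pics/c2.png

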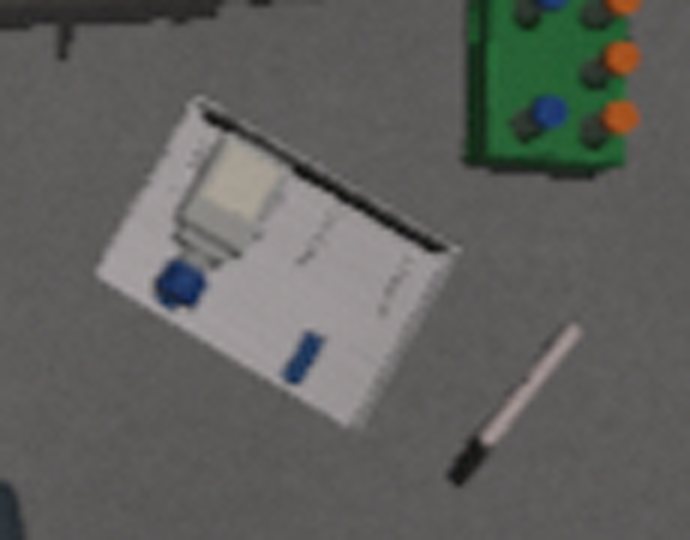

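View pics/c3.png

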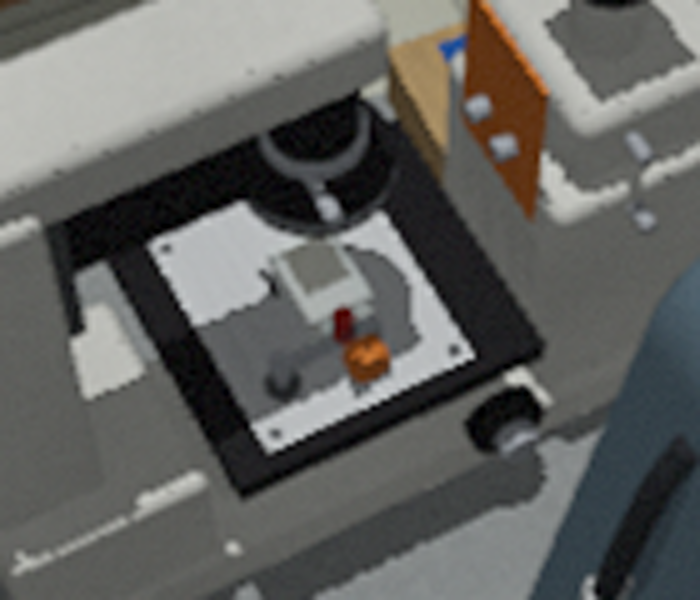

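```bash
cat >> h.py <<'E'
def ray(fn,u,v,z):
    q=ld(fn);K=q['K'];E=q['E'];d=E[:3,:3]@np.array([(u-K[0,2])/K[0,0],(v-K[1,2])/K[1,1],1]);o=E[:3,3]
    return o+d*(z-o[2])/d[2]
E
python3 - <<'E'
from h import *
def f(fn,c,s,u0,v0,z): 
    u=u0+(c[0]+.5)/s-.5; v=v0+(c[1]+.5)/s-.5; return ray(fn,u,v,z)
T=lambda c,z:f('top0',c,5,190,110,z); S=lambda c,z:f('scene0',c,5,200,110,z)
for n,c in dict(LL=(395,412),LR=(618,402),UR=(605,146)).items(): print('top',n,T(c,195).round(1))
for n,c in dict(LL=(268,455),LR=(475,356),UL=(150,245)).items(): print('scene',n,S(c,195).round(1))
print('knobtop',T((502,330),253).round(1),S((345,312),253).round(1))
print('cap',T((520,368),225).round(1),S((367,350),225).round(1))
print('pivot',T((438,348),231).round(1),S((287,375),231).round(1))
C=lambda c,z:f('top0',c,6,335,195,z)
for n,c,z in [('A',(197,97),10),('B',(98,272),4),('Cc',(352,428),4),('D',(460,248),10)]: print('tray',n,C(c,z).round(1))
print('bcap',C((182,283),32).round(1))
E
```

```text
top LL [574.8  91.5 195. ]
top LR [585.8 -69.2 195. ]
top UR [776.9 -56.7 195. ]
scene LL [573.1  95.  195. ]
scene LR [585.2 -66.  195. ]
scene UL [762.5 106.  195. ]
knobtop [624.1  15.  253. ] [622.7  15.  253. ]
cap [603.1   2.  225. ] [604.6   7.2 225. ]
pivot [615.   60.2 231. ] [605.8  65.4 231. ]
tray A [ 539.6 -298.2   10. ]
tray B [ 420.9 -232.7    4. ]
tray Cc [ 322.1 -400.3    4. ]
tray D [ 442.3 -472.1   10. ]
bcap [ 413.4 -283.6   32. ]
```

jog_arm --pt "-40 -17 33 0" --pt "-40 -17 33 0" --pt "-40 -17 33 0" --pt "-40 -17 33 0" --pt "-40 -17 33 0"

```text
t: 0.78
tcp_pos: [284.3, -293.5, 388.0]
tool_rot: [-1.355, 0.947, -0.947]
force: [0.4, -0.5, 1.3]
opening: 88.1
```

jog_arm --pt "-40 -17 33 0" --pt "-40 -17 33 0" --pt "-40 -17 33 0" --pt "-40 -17 33 0" --pt "-40 -17 33 0"

```text
t: 1.4
tcp_pos: [370.2, -48.8, 473.3]
tool_rot: [-1.355, 0.946, -0.947]
force: [1.1, -0.1, -0.7]
opening: 87.9
```

jog_arm --pt "-40 -30 33 0" --pt "-20 -30 20 0" --pt "0 -50 0 8" --pt "0 -50 0 8" --pt "0 -60 0 0"

```text
t: 2.02
tcp_pos: [399.0, 24.3, 693.7]
tool_rot: [-1.243, 1.158, -1.155]
force: [-0.0, 0.6, 0.1]
opening: 88.4
```

```bash
cat >> h.py <<'E'
def st():
    s=state(); M=R.from_rotvec(s['tool_rot']).as_matrix()
    print('t',round(s['t'],2),'q',s['qpos'].round(3),'p',s['tcp_pos'].round(1),'F',s['force'].round(1),'op',round(s['opening'],1)); print(M.round(3)); return s,M
E
python3 -c "
from h import *
st()"
```

```text
t 2.02 q [-0.238 -0.228  1.239  0.     2.132  1.261] p [399.   24.3 693.7] F [-0.   0.6  0.1] op 88.4
[[ 0.071 -0.001  0.997]
 [-0.997  0.     0.071]
 [-0.    -1.    -0.001]]
```

jog_arm --pt "-40 -40 0 0" --pt "-40 -40 0 0" --pt "-40 -40 0 0" --pt "0 -60 0 0" --pt "0 -60 0 0"

```text
t: 2.65
tcp_pos: [393.8, 146.3, 912.7]
tool_rot: [-1.22, 1.132, -1.17]
force: [-14.2, 9.4, 101.8]
opening: 87.9
```

```bash
python3 -c "
from h import *
st()"
```

```text
t 2.65 q [ 0.072  0.186  0.297 -0.003  2.627  1.567] p [393.8 146.3 912.7] F [-14.2   9.4 101.8] op 87.9
[[ 0.074  0.032  0.997]
 [-0.997  0.001  0.074]
 [ 0.002 -1.     0.031]]
```

```bash
cat > data.txt <<'E'
-1.42531 .181515 1.607974 1.35381 198.08 -539.36 301.84
-0.238 -0.228 1.239 2.132 399 24.3 693.7
0.072 0.186 0.297 2.627 393.8 146.3 912.7
E
cat > fit.py <<'E'
import numpy as np
from scipy.optimize import least_squares
D=np.loadtxt('data.txt')
rr=D[:,4]*np.cos(D[:,0])+D[:,5]*np.sin(D[:,0]); lat=-D[:,4]*np.sin(D[:,0])+D[:,5]*np.cos(D[:,0]); z=D[:,6]
def fk(p,q2,q3,q5):
    c,h,a2,b,e,L=p; s=q2+q3; t=s+q5
    return c+a2*np.sin(q2)+b*np.sin(s)+e*np.cos(s)+L*np.sin(t), h+a2*np.cos(q2)+b*np.cos(s)-e*np.sin(s)+L*np.cos(t)
p0=np.array([0,200,400,350,0,250.])
def res(p):
    r,zz=fk(p,D[:,1],D[:,2],D[:,3]); return np.r_[r-rr,zz-z,(p-p0)*.003]
f=least_squares(res,p0); p=f.x
if __name__=='__main__': print('lat',lat.round(1),'p',p.round(1),'res',res(p)[:-6].round(1))
E
python3 fit.py
```

```text
lat [117.8 117.7 117.6] p [  0.  293.5 438.7 514.4  85.8 227.7] res [ 0.   0.  -0.   0.  -0.1  0.1]
```

jog_arm --pt "0 0 -8 0" --pt "0 0 -16 0" --pt "0 0 -16 0" --pt "0 0 -8 0"

```text
t: 3.15
tcp_pos: [344.4, 142.1, 911.9]
tool_rot: [-1.218, 1.131, -1.172]
force: [-0.9, 0.7, -0.4]
opening: 88.1
```

```bash
python3 -c "
from h import *
st()"
```

```text
t 3.15 q [ 0.071  0.047  0.461 -0.003  2.6    1.566] p [344.4 142.1 911.9] F [-0.9  0.7 -0.4] op 88.1
[[ 0.073  0.034  0.997]
 [-0.997  0.001  0.073]
 [ 0.002 -0.999  0.034]]
```

jog_arm --pt "0 -8 0 0" --pt "0 -16 0 0" --pt "0 -16 0 0" --pt "0 -16 0 0" --pt "0 -8 0 0"

```text
t: 3.78
tcp_pos: [339.2, 140.6, 930.9]
tool_rot: [-1.191, 1.106, -1.186]
force: [0.2, -0.5, 0.1]
opening: 88.1
```

```bash
python3 -c "
from h import *
st()"
```

```text
t 3.77 q [ 6.700e-02  7.200e-02  3.730e-01 -1.000e-03  2.627e+00  1.564e+00] p [339.2 140.6 930.9] F [ 0.2 -0.5  0.1] op 88.1
[[ 0.073  0.069  0.995]
 [-0.997  0.004  0.072]
 [ 0.001 -0.998  0.069]]
```

jog_arm --pt "0 -10 -10 0" --pt "0 -30 -20 0" --pt "0 -35 -30 0" --pt "0 -35 -30 0" --pt "0 -20 -20 0"

```text
t: 4.4
tcp_pos: [216.6, 135.6, 953.7]
tool_rot: [-1.124, 1.041, -1.226]
force: [-0.1, -0.4, 0.2]
opening: 87.9
```

```bash
python3 -c "
from h import *
st()"
```

```text
t 4.4 q [ 0.087 -0.163  0.519 -0.013  2.627  1.574] p [216.6 135.6 953.7] F [-0.1 -0.4  0.2] op 87.9
[[ 0.072  0.157  0.985]
 [-0.997  0.007  0.072]
 [ 0.004 -0.988  0.157]]
```

jog_arm --pt "0 -40 -10 0" --pt "0 -50 -10 0" --pt "0 -55 -10 0" --pt "0 -55 -10 0" --pt "0 -50 -10 0"

```text
t: 5.03
tcp_pos: [135.8, 153.8, 998.4]
tool_rot: [-1.002, 0.916, -1.297]
force: [0.0, 0.2, 0.1]
opening: 88.0
```

```bash
python3 -c "
from h import *
st()"
```

```text
t 5.03 q [ 0.399 -0.17   0.368 -0.239  2.627  1.672] p [135.8 153.8 998.4] F [0.  0.2 0.1] op 88.0
[[ 0.069  0.319  0.945]
 [-0.998  0.008  0.07 ]
 [ 0.014 -0.948  0.319]]
```

jog_arm --pt "15 -55 -10 0" --pt "15 -55 -10 0" --pt "10 -55 -10 0" --pt "0 -55 -10 0" --pt "0 -50 -10 0"

```text
t: 5.65
tcp_pos: [21.4, 119.6, 1021.6]
tool_rot: [-0.902, 0.821, -1.339]
force: [0.3, 0.0, 0.9]
opening: 88.0
```

```bash
python3 -c "
from h import *
st()"
```

```text
t 5.65 q [ 1.265 -0.162  0.298 -0.995  2.627  1.798] p [  21.4  119.6 1021.6] F [0.3 0.  0.9] op 88.0
[[ 0.069  0.438  0.896]
 [-0.997  0.016  0.069]
 [ 0.016 -0.899  0.438]]
```

jog_arm --pt "-1 10 12 0" --pt "-1 19 23 0" --pt "-2 22 26 0" --pt "-2 22 26 0" --pt "-2 22 26 0"

```text
t: 6.28
tcp_pos: [140.6, 135.2, 991.7]
tool_rot: [-0.906, 0.82, -1.341]
force: [0.9, 1.1, -0.4]
opening: 88.1
```

jog_arm --pt "-1 22 26 0" --pt "-1 22 26 0" --pt "0 10 12 0" --pt "0 0 0 0"

```text
t: 6.78
tcp_pos: [221.8, 143.0, 970.3]
tool_rot: [-0.91, 0.821, -1.339]
force: [-0.4, -0.3, 0.2]
opening: 88.5
```

```bash
python3 -c "
from h import *
st()"
```

```text
t 6.78 q [ 0.176 -0.264  0.603 -0.091  2.356  1.593] p [221.8 143.  970.3] F [-0.4 -0.3  0.2] op 88.5
[[ 0.07   0.434  0.898]
 [-0.997  0.012  0.072]
 [ 0.02  -0.901  0.434]]
```

jog_arm --pt "-1 -20 0 0" --pt "-1 -35 0 0" --pt "-1 -35 0 0" --pt "-1 -30 0 0" --pt "0 -30 0 0"

```text
t: 7.4
tcp_pos: [144.8, 132.5, 1027.8]
tool_rot: [-0.874, 0.794, -1.343]
force: [-1.5, 0.5, 0.4]
opening: 88.1
```

```bash
python3 -c "
from h import *
st()"
```

```text
t 7.4 q [ 0.209 -0.193  0.298 -0.133  2.549  1.573] p [ 144.8  132.5 1027.8] F [-1.5  0.5  0.4] op 88.1
[[ 0.075  0.469  0.88 ]
 [-0.997  0.024  0.072]
 [ 0.012 -0.883  0.47 ]]
```

jog_arm --pt "-5 -45 -15 0" --pt "-3 -55 -10 0" --pt "-3 -60 0 0" --pt "-3 -60 0 0" --pt "-3 -60 0 0"

```text
t: 8.02
tcp_pos: [35.3, 117.8, 1032.4]
tool_rot: [-0.824, 0.765, -1.344]
force: [1.2, -0.7, -0.2]
opening: 88.1
```

```bash
python3 -c "
from h import *
st()"
```

```text
t 8.03 q [ 1.284 -0.17   0.298 -1.017  2.544  1.791] p [  35.3  117.8 1032.4] F [ 1.2 -0.7 -0.2] op 88.1
[[ 0.081  0.512  0.855]
 [-0.997  0.045  0.067]
 [-0.004 -0.858  0.514]]
```

jog_arm --pt "0 15 0 0" --pt "0 30 0 -6" --pt "0 41 0 -10.5" --pt "0 41 0 -10.5" --pt "0 41 0 -10.5"

```text
t: 8.65
tcp_pos: [98.7, 123.5, 924.7]
tool_rot: [-1.101, 0.376, -1.085]
force: [-0.1, 0.9, 0.2]
opening: 88.3
```

jog_arm --pt "0 41 0 -10.5" --pt "0 41 0 -10.5" --pt "0 41 0 -10.5" --pt "0 41 0 -10.5" --pt "0 41 0 -10.5"

```text
t: 9.28
tcp_pos: [204.3, 131.4, 749.0]
tool_rot: [-1.469, -0.35, -0.487]
force: [0.6, 1.2, 0.3]
opening: 88.2
```

```bash
python3 -c "
from h import *
st()"
```

```text
t 9.28 q [ 0.065 -0.79   1.488 -0.     1.902  0.156] p [204.3 131.4 749. ] F [0.6 1.2 0.3] op 88.2
[[ 0.855  0.514  0.068]
 [-0.1    0.033  0.994]
 [ 0.509 -0.857  0.08 ]]
```

jog_arm --pt "0 41 0 -10.5" --pt "0 41 0 -10.5" --pt "0 41 0 -10.5" --pt "0 41 0 -10.5" --pt "0 41 0 -10.5"

```text
t: 9.9
tcp_pos: [309.7, 138.3, 573.2]
tool_rot: [-1.623, -1.064, 0.226]
force: [0.8, 0.6, 0.7]
opening: 88.0
```

jog_arm --pt "0 41 0 -10.5" --pt "0 41 0 -10.5" --pt "0 35 0 -10.5" --pt "0 20 0 -10.0" --pt "0 0 0 0"

```text
t: 10.52
tcp_pos: [379.5, 142.8, 454.3]
tool_rot: [-1.568, -1.587, 0.855]
force: [-0.3, 0.3, 0.6]
opening: 88.2
```

```bash
python3 -c "
from h import *
st()"
```

```text
t 10.53 q [ 0.065 -0.635  2.039  0.     1.201 -1.478] p [379.5 142.8 454.3] F [-0.3  0.3  0.6] op 88.2
[[ 0.015  0.51  -0.86 ]
 [ 0.999  0.033  0.037]
 [ 0.048 -0.86  -0.508]]
```

jog_arm --pt "0 0 0 -5.4" --pt "-30 10 -8 0" --pt "-40 15 -11 0" --pt "-40 15 -11 0" --pt "-28 15 -9 0"

```text
t: 11.15
tcp_pos: [451.1, 7.5, 429.6]
tool_rot: [-1.554, -1.653, 0.938]
force: [0.0, 1.3, -0.5]
opening: 88.3
```

jog_arm --pt "0 0 0 0" --pt "0 0 0 0"

```text
t: 11.4
tcp_pos: [450.1, 9.8, 428.1]
tool_rot: [-1.549, -1.654, 0.942]
force: [-0.2, 1.7, -0.1]
opening: 88.3
```

```bash
python3 -c "
from h import *
st()
snap('wrist','w1'); snap('scene','s1'); snap('top','t1')
print(calibration('wrist')['extrinsics'].round(3))
cv2.imwrite('pics/w1b.png',cv2.resize(cv2.imread('pics/w1.png'),(800,600)))
crop('s1',200,100,360,220,5,'s1c')
"
```

```text
t 11.4 q [-0.367 -0.519  2.027  0.237  1.148 -2.049] p [450.1   9.8 428.1] F [-0.2  1.7 -0.1] op 88.3
[[-0.067  0.511 -0.857]
 [ 0.998  0.033 -0.058]
 [-0.002 -0.859 -0.512]]
[[-6.90000e-02  6.97000e-01  7.13000e-01  3.51239e+02]
 [ 9.98000e-01  5.00000e-02  4.80000e-02  3.22600e+00]
 [-2.00000e-03  7.15000e-01 -6.99000e-01  4.63704e+02]
 [ 0.00000e+00  0.00000e+00  0.00000e+00  1.00000e+00]]
```

View pics/w1b.png

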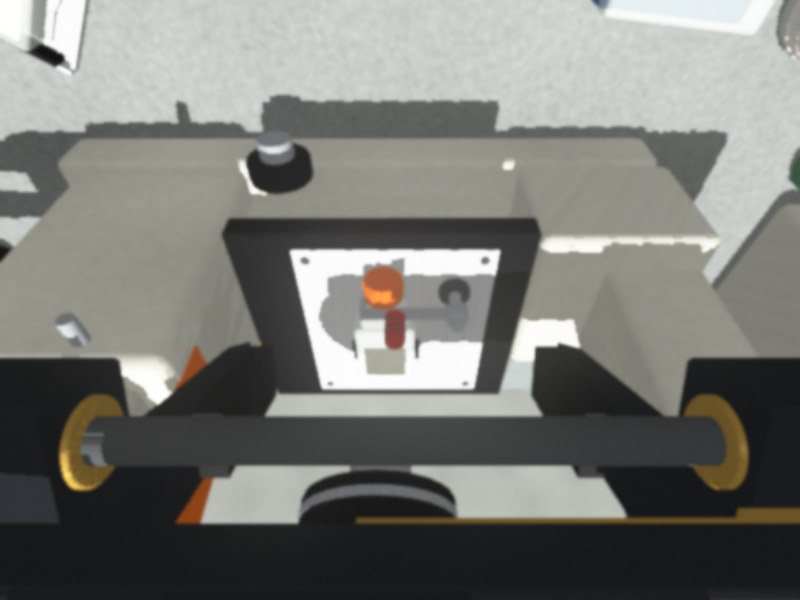

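View pics/s1c.png

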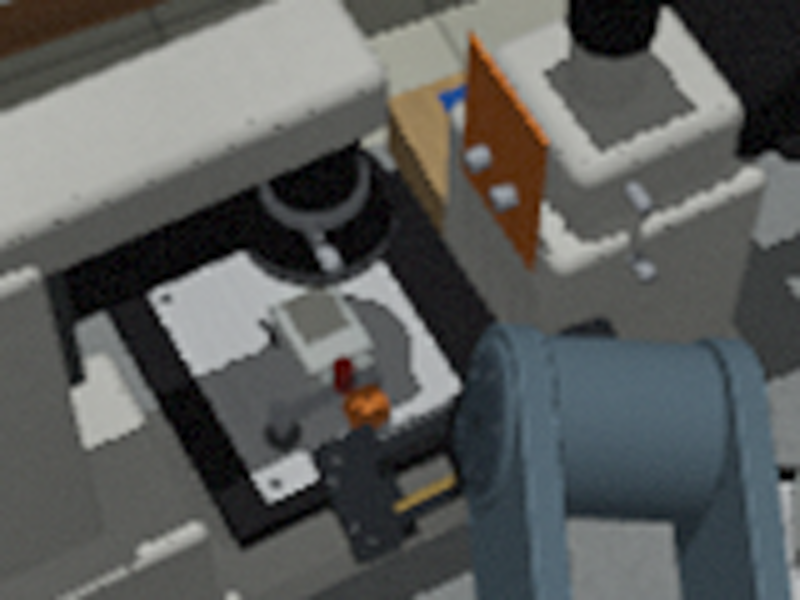

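```bash
cat > seg.py <<'E'
from h import *
def seg(fn,lo,hi,lo2=None,hi2=None):
    p=ld(fn)['p']; P,m=cloud(fn); h=cv2.cvtColor(p,cv2.COLOR_RGB2HSV)
    k=cv2.inRange(h,lo,hi)
    if lo2 is not None: k|=cv2.inRange(h,lo2,hi2)
    k=(k>0)&m; return P,k,p
E
python3 - <<'E'
from seg import *
P,k,p=seg('w1',(0,120,50),(6,255,255),(172,120,50),(179,255,255))
k[:200]=0;k[260:]=0;k[:,:240]=0;k[:,320:]=0
v,u=np.nonzero(k);print('knob px',u.min(),u.max(),v.min(),v.max(),k.sum()); Q=P[k]; print('med',np.median(Q,0).round(1),'rng',np.percentile(Q,[2,98],axis=0).round(1))
P,k,p=seg('w1',(7,150,80),(20,255,255)); k[:180]=0;k[220:]=0;k[:,:240]=0;k[:,320:]=0
Q=P[k];v,u=np.nonzero(k);print('cap px',u.min(),u.max(),v.min(),v.max(),np.median(Q,0).round(1),np.percentile(Q,[2,98],axis=0).round(1))
s=.7
for n,c in dict(nl=(291,250),nr=(499,250),fl=(319,390),fr=(478,390)).items(): print(n,ray('w1',c[0]*s,c[1]*s,195).round(1))
print('hub',ray('w1',454*s,290*s,231).round(1))
crop('w1',200,160,360,280,5,'w1c')
E
```

```text
knob px 271 281 218 242 141
med [614.4  13.5 250.4] rng [[611.8   8.5 227.5]
 [624.7  18.8 252. ]]
cap px 255 280 188 214 [596.4   3.  218. ] [[594.4  -9.5 200.7]
 [611.7  15.4 224.5]]
nl [584.8 -67.4 195. ]
nr [574.1  90.2 195. ]
fl [778.1 -58.4 195. ]
fr [766.5 109.5 195. ]
hub [583.4  54.4 231. ]
```

View pics/w1c.png

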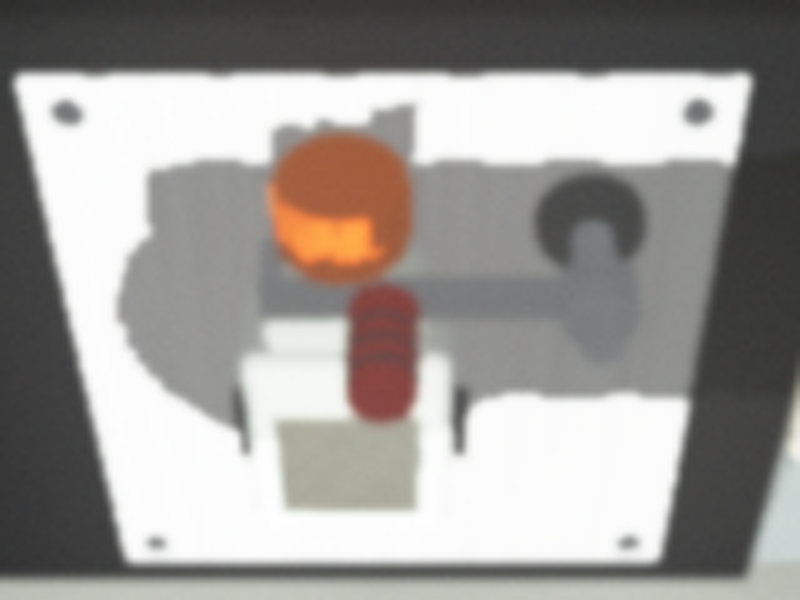

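jog_arm --pt "-1 20 -8 0" --pt "-2 30 -12 0" --pt "-2 36 -14 0" --pt "-1 30 -12 0" --pt "0 14 -4 0" --grip 30 --newtons 45

```text
t: 12.18
tcp_pos: [560.0, 11.9, 338.8]
tool_rot: [-1.544, -1.654, 0.945]
force: [-0.4, -0.5, 0.5]
opening: 40.2
```

jog_arm --pt "0 0 0 0"

```text
t: 12.3
tcp_pos: [559.4, 11.5, 339.2]
tool_rot: [-1.544, -1.654, 0.946]
force: [-0.9, 0.4, 0.0]
opening: 31.5
```

```bash
python3 - <<'E'
from seg import *
s,M=st()
snap('wrist','w2'); snap('scene','s2')
P,k,p=seg('w2',(0,120,50),(6,255,255),(172,120,50),(179,255,255))
v,u=np.nonzero(k);print('knob px',u.min(),u.max(),v.min(),v.max(),k.sum()); Q=P[k]; print('med',np.median(Q,0).round(1),'rng',np.percentile(Q,[2,98],axis=0).round(1))
q=(Q-s['tcp_pos'])@M; print('tool', np.percentile(q,[2,50,98],axis=0).round(1))
cv2.imwrite('pics/w2b.png',cv2.resize(cv2.imread('pics/w2.png'),(800,600)))
crop('s2',200,100,360,220,5,'s2c')
E
```

```text
t 12.3 q [-0.268 -0.152  1.94   0.223  0.858 -2.012] p [559.4  11.5 339.2] F [-0.9  0.4  0. ] op 31.5
[[-0.069  0.507 -0.859]
 [ 0.998  0.034 -0.06 ]
 [-0.001 -0.861 -0.508]]
knob px 269 291 206 250 758
med [614.7  13.4 246.6] rng [[612.5   7.1 226.4]
 [625.6  19.9 252. ]]
tool [[-8.300e+00  1.033e+02 -1.250e+01]
 [-1.800e+00  1.094e+02  1.000e-01]
 [ 4.500e+00  1.252e+02  1.060e+01]]
```

View pics/w2b.png

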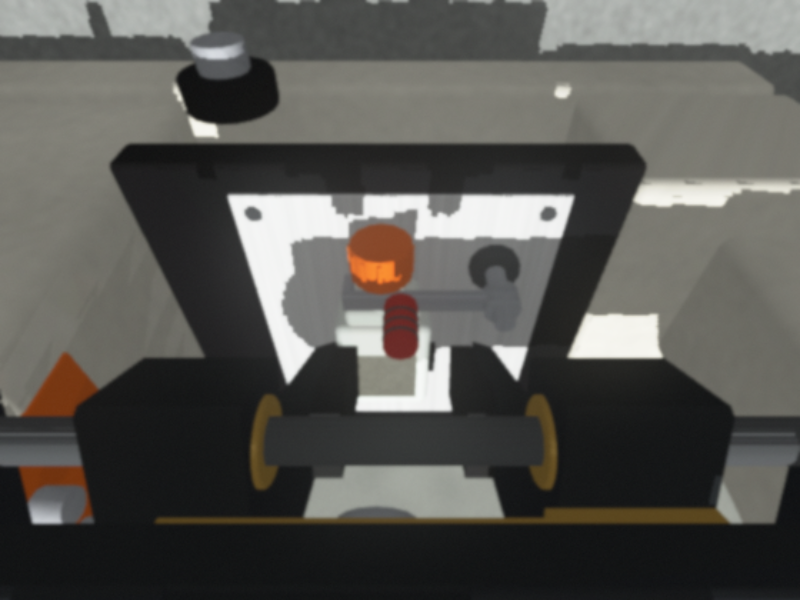

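View pics/s2c.png

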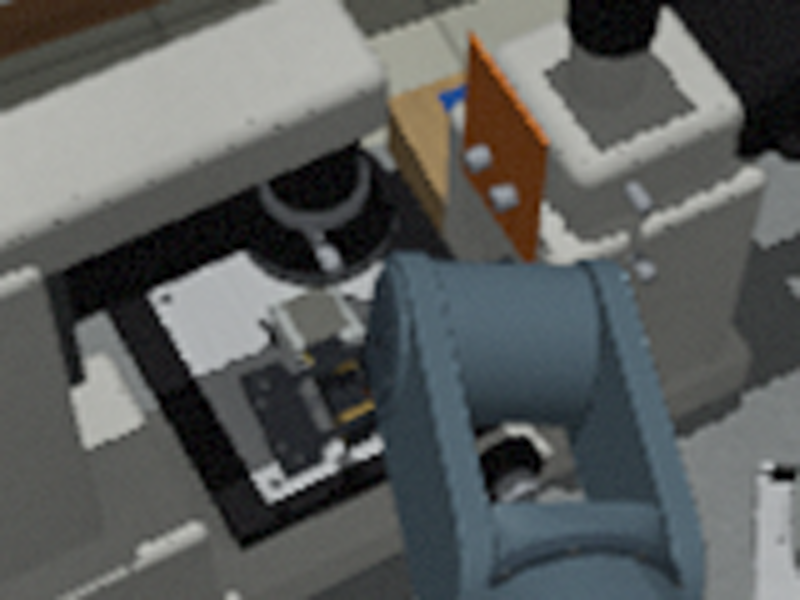

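jog_arm --pt "-0.5 15 -0.5 0" --pt "-0.5 20 -0.5 0" --pt "-0.5 15 -0.5 0" --pt "-0.3 7 -0.5 0" --pt "0 3 0 0"

```text
t: 13.02
tcp_pos: [592.1, 11.0, 288.8]
tool_rot: [-1.546, -1.653, 0.945]
force: [0.2, 0.2, -0.3]
opening: 29.7
```

jog_arm --pt "0 0 0 0" --pt "0 0 0 0" --pt "0 0 0 0" --grip 5

```text
t: 13.4
tcp_pos: [591.8, 12.4, 289.6]
tool_rot: [-1.544, -1.655, 0.943]
force: [1.6, 6.7, -0.7]
opening: 14.9
```

```bash
python3 -c "
from h import *
st();snap('wrist','w3')
crop('w3',180,140,400,300,3.6,'w3c')
"
```

```text
t 13.4 q [-0.248 -0.017  1.921  0.239  0.739 -2.024] p [591.8  12.4 289.6] F [ 1.6  6.7 -0.7] op 14.9
[[-0.069  0.509 -0.858]
 [ 0.998  0.036 -0.059]
 [ 0.    -0.86  -0.51 ]]
```

View pics/w3c.png

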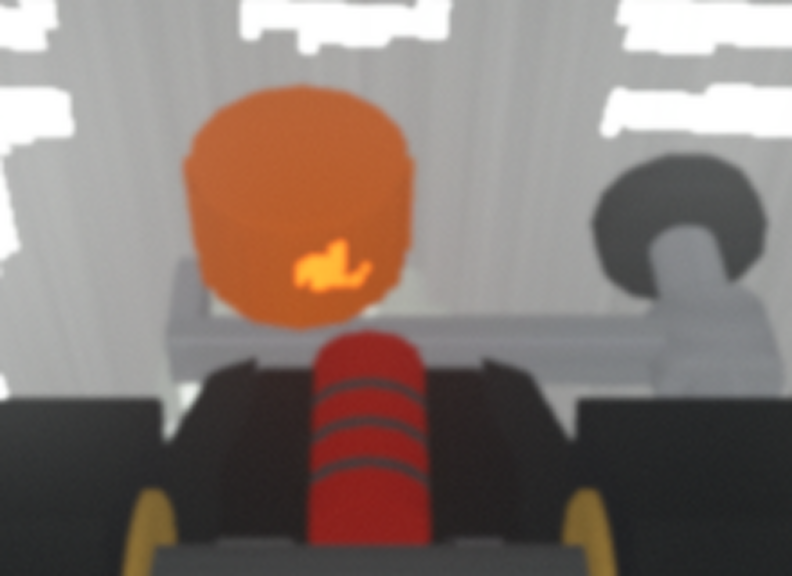

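jog_arm --pt "0 -2.6 -1.5 0" --pt "0 -4.3 -2.5 0" --pt "0 -4.3 -2.5 0" --pt "0 -4.3 -2.5 0" --pt "0 -2.6 -1.5 0"

```text
t: 14.08
tcp_pos: [590.3, 12.4, 307.5]
tool_rot: [-1.54, -1.651, 0.946]
force: [5.8, 5.2, -12.7]
opening: 14.7
```

```bash
python3 -c "
from h import *
st();snap('wrist','w4')
crop('w4',180,140,400,300,3.6,'w4c')
"
```

```text
t 14.07 q [-0.248 -0.04   1.903  0.227  0.784 -2.008] p [590.3  12.4 307.5] F [  5.8   5.2 -12.7] op 14.7
[[-0.069  0.504 -0.861]
 [ 0.998  0.036 -0.059]
 [ 0.001 -0.863 -0.505]]
```

View pics/w4c.png

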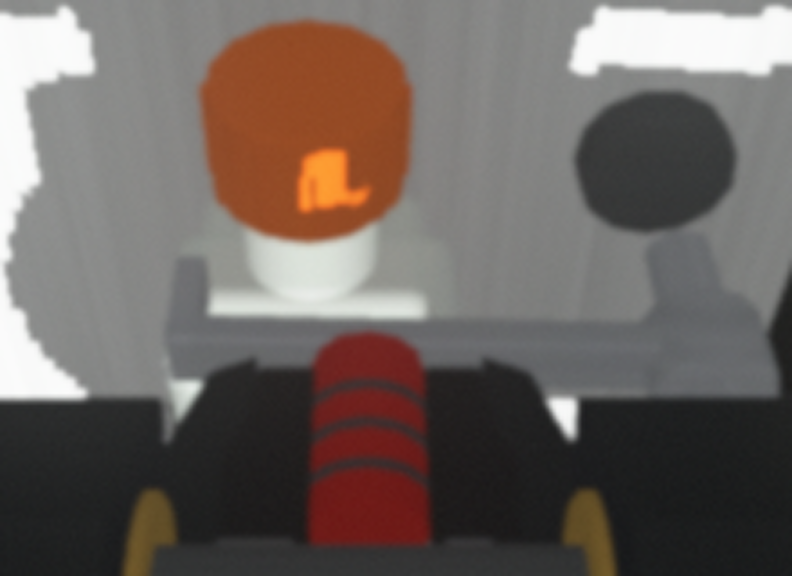

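jog_arm --pt "0 -2.6 -1.5 0" --pt "1.0 -4.8 8.2 0" --pt "2.8 -4.6 7.8 0" --pt "4.6 -4.2 7.2 0" --pt "6.1 -3.7 6.3 0"

```text
t: 14.75
tcp_pos: [555.3, 22.7, 310.6]
tool_rot: [-1.545, -1.65, 0.947]
force: [5.8, -5.7, -13.2]
opening: 14.5
```

```bash
python3 -c "
from h import *
st();snap('wrist','w5')
crop('w5',180,140,400,300,3.6,'w5c')
"
```

```text
t 14.75 q [-0.243 -0.13   1.98   0.215  0.794 -1.994] p [555.3  22.7 310.6] F [  5.8  -5.7 -13.2] op 14.5
[[-0.067  0.505 -0.861]
 [ 0.998  0.032 -0.059]
 [-0.002 -0.863 -0.506]]
```

View pics/w5c.png

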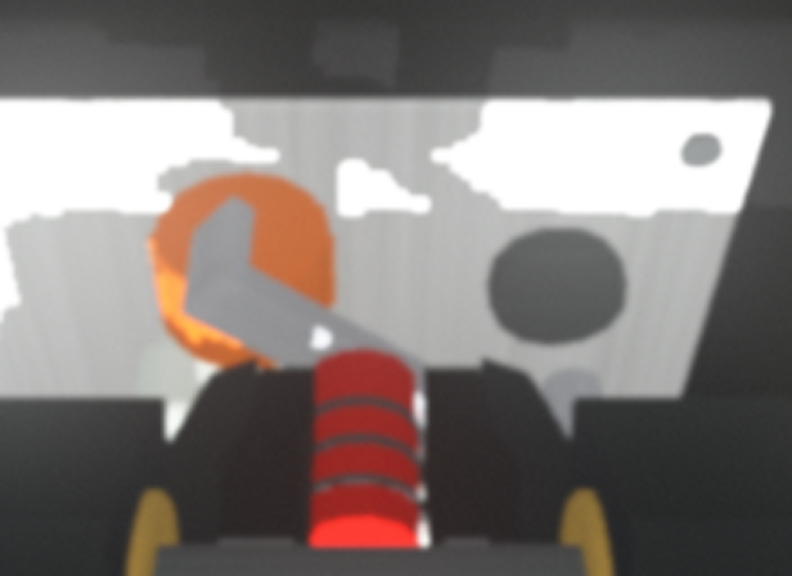

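jog_arm --pt "7.5 -3.0 5.2 0" --pt "8.5 -2.2 3.7 0" --pt "9.2 -1.3 2.2 0" --pt "9.6 -0.4 0.6 0" --pt "9.5 0.6 -1.0 0"

```text
t: 15.42
tcp_pos: [533.7, 66.9, 303.9]
tool_rot: [-1.527, -1.637, 0.96]
force: [-24.5, -0.1, -10.4]
opening: 8.6
```

jog_arm --pt "9.1 1.6 -2.7 0" --pt "0 0 0 0"

```text
t: 15.68
tcp_pos: [536.2, 79.0, 303.9]
tool_rot: [-1.522, -1.641, 0.958]
force: [-19.9, 9.0, -10.7]
opening: 5.4
```

```bash
python3 -c "
from h import *
st();snap('wrist','w6')
crop('w6',180,140,400,300,3.6,'w6c')
"
```

```text
t 15.68 q [-0.118 -0.149  2.005  0.137  0.788 -1.832] p [536.2  79.  303.9] F [-19.9   9.  -10.7] op 5.4
[[-0.072  0.487 -0.871]
 [ 0.997  0.039 -0.061]
 [ 0.005 -0.873 -0.488]]
```

View pics/w6c.png

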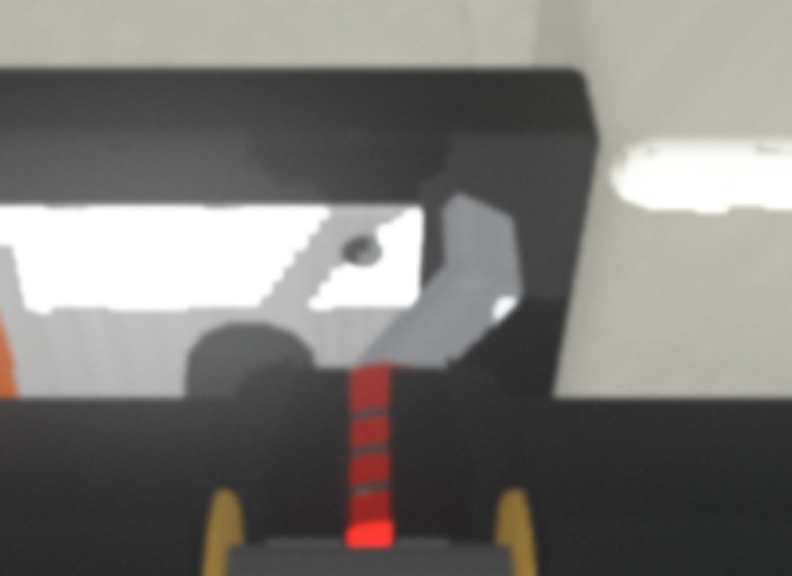

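jog_arm --pt "0 0 0 0" --pt "0 0 0 0" --pt "0 -10 5 0" --pt "0 -25 0 0" --pt "0 -35 0 0" --grip 40

```text
t: 16.35
tcp_pos: [503.4, 73.0, 372.1]
tool_rot: [-1.548, -1.654, 0.944]
force: [-0.2, -0.3, 1.0]
opening: 40.0
```

jog_arm --pt "-15 -40 0 0" --pt "-30 -25 0 0" --pt "-30 -10 0 0" --pt "0 0 0 0"

```text
t: 16.85
tcp_pos: [470.8, -5.9, 437.9]
tool_rot: [-1.554, -1.653, 0.941]
force: [0.5, -0.1, 0.4]
opening: 40.0
```

```bash
python3 -c "
from h import *
st();snap('wrist','w7')
cv2.imwrite('pics/w7b.png',cv2.resize(cv2.imread('pics/w7.png'),(800,600)))
"
```

```text
t 16.85 q [-0.388 -0.462  1.974  0.245  1.145 -2.07 ] p [470.8  -5.9 437.9] F [ 0.5 -0.1  0.4] op 40.0
[[-0.064  0.513 -0.856]
 [ 0.998  0.029 -0.057]
 [-0.004 -0.858 -0.514]]
```

View pics/w7b.png

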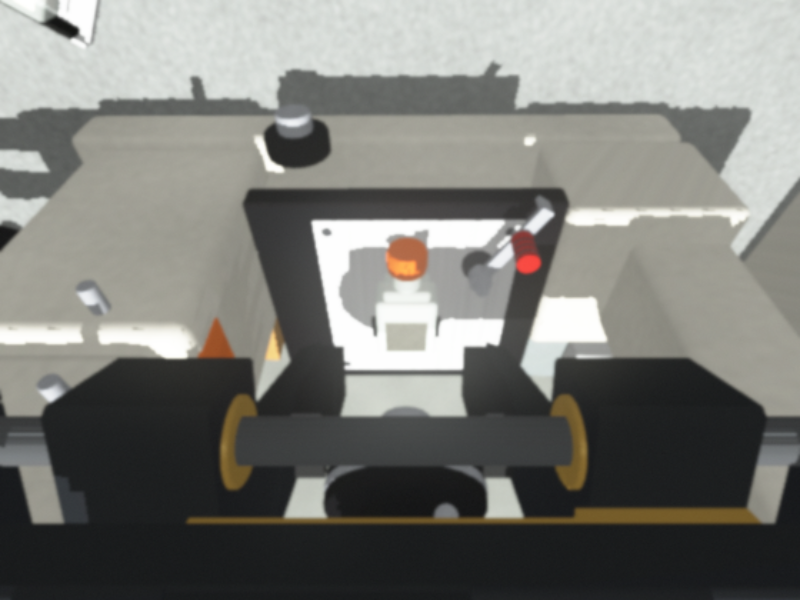

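```bash
python3 - <<'E'
from seg import *
P,k,p=seg('w7',(0,120,50),(6,255,255),(172,120,50),(179,255,255))
k[:150]=0;k[200:]=0;k[:,:340]=0;k[:,400:]=0
Q=P[k];print(k.sum(),np.percentile(Q,[2,50,98],axis=0).round(1))
O=np.array([675,8.]);c,s=.9977,.0671
Rm=np.array([[c,-s],[s,c]])
print('micro',((np.percentile(Q,[2,50,98],axis=0)[:,:2]-O)@Rm).round(1))
P,k,p=seg('w7',(7,150,80),(20,255,255)); k[:160]=0;k[200:]=0;k[:,:250]=0;k[:,320:]=0
Q=P[k];print('cap',np.percentile(Q,[2,50,98],axis=0).round(1))
crop('w7',220,140,400,265,4.4,'w7c')
E
```

```text
344 [[566.3  76.3 192.4]
 [570.3  82.6 240.8]
 [627.9 112.5 243.6]]
micro [[-103.8   75.4]
 [ -99.4   81.4]
 [ -40.   107.5]]
cap [[593.8  -9.6 201.4]
 [595.8   2.9 219.3]
 [609.5  14.  224.8]]
```

View pics/w7c.png

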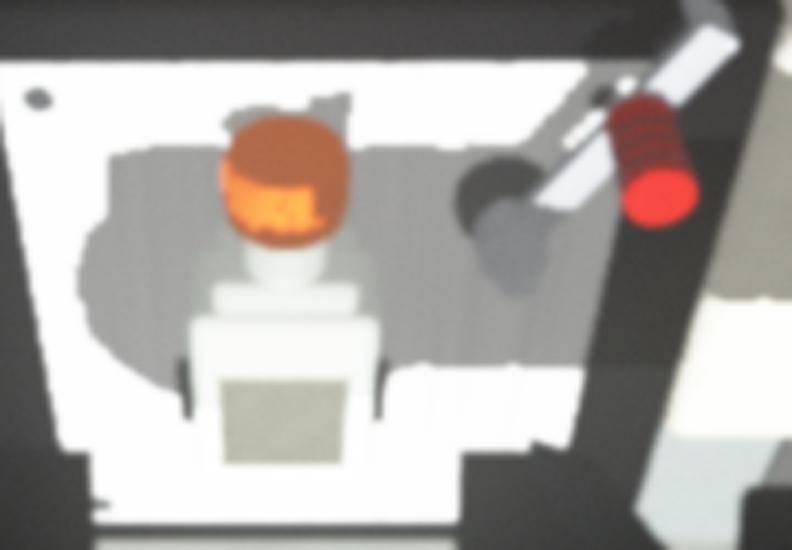

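jog_arm --pt "0.2 20 -8 0" --pt "0.3 35 -12 0" --pt "0.3 40 -12 0" --pt "0.4 35 -6.7 0" --pt "0 30 0 0" --grip 64

```text
t: 17.52
tcp_pos: [586.0, 6.5, 315.8]
tool_rot: [-1.544, -1.655, 0.945]
force: [-0.8, -0.6, -0.1]
opening: 64.1
```

jog_arm --pt "0 15 0 0" --pt "0 0 0 0"

```text
t: 17.77
tcp_pos: [592.6, 6.2, 303.2]
tool_rot: [-1.543, -1.653, 0.946]
force: [-0.1, 0.7, -1.0]
opening: 64.1
```

```bash
python3 - <<'E'
from h import *
s,M=st();snap('wrist','w8')
cv2.imwrite('pics/w8b.png',cv2.resize(cv2.imread('pics/w8.png'),(800,600)))
g=np.array([646.1,5.6,220]); print('to go',(M.T@(g-s['tcp_pos'])-[0,45,0]).round(1))
E
```

```text
t 17.77 q [-0.26  -0.031  1.904  0.236  0.773 -2.028] p [592.6   6.2 303.2] F [-0.1  0.7 -1. ] op 64.1
[[-0.069  0.506 -0.86 ]
 [ 0.998  0.034 -0.06 ]
 [-0.001 -0.862 -0.508]]
to go [-4.2 53.7 -3.7]
```

View pics/w8b.png

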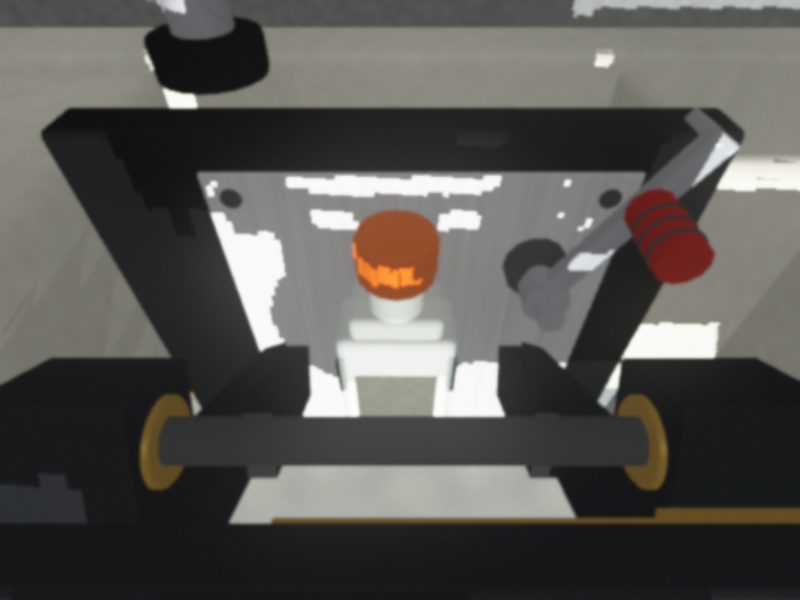

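jog_arm --pt "-2 10 -2 0" --pt "-1.5 15 -1.7 0" --pt "0 15 0 0" --pt "0 9 0 0" --pt "0 4.5 0 0"

```text
t: 18.45
tcp_pos: [623.6, 3.9, 258.9]
tool_rot: [-1.545, -1.653, 0.945]
force: [0.2, -0.3, -0.7]
opening: 63.8
```

jog_arm --pt "0 0 0 0" --pt "0 0 0 0"

```text
t: 18.7
tcp_pos: [623.7, 3.8, 260.5]
tool_rot: [-1.547, -1.654, 0.944]
force: [-0.6, 0.8, 0.7]
opening: 63.9
```

```bash
python3 - <<'E'
from h import *
s,M=st();snap('wrist','w9')
cv2.imwrite('pics/w9b.png',cv2.resize(cv2.imread('pics/w9.png'),(800,600)))
g=np.array([646.1,5.6,220]); print('to go',(M.T@(g-s['tcp_pos'])-[0,45,0]).round(1))
E
```

```text
t 18.7 q [-0.248  0.094  1.87   0.252  0.679 -2.044] p [623.7   3.8 260.5] F [-0.6  0.8  0.7] op 63.9
[[-0.068  0.509 -0.858]
 [ 0.998  0.033 -0.06 ]
 [-0.002 -0.86  -0.51 ]]
to go [0.4 1.3 1.3]
```

View pics/w9b.png

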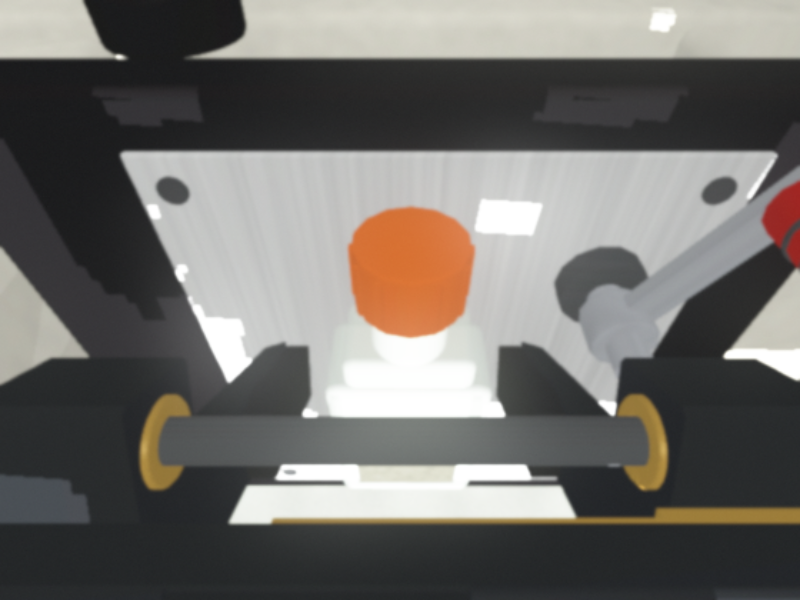

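jog_arm --pt "1.2 1.3 1.3 0" --pt "0 0 0 0" --pt "0 0 0 0" --pt "0 0 0 0" --grip 40 --newtons 25

```text
t: 19.25
tcp_pos: [623.0, 5.0, 258.3]
tool_rot: [-1.546, -1.654, 0.945]
force: [-0.3, 0.4, -0.6]
opening: 49.7
```

```bash
python3 -c "
from h import *
st()"
```

```text
t 19.25 q [-0.246  0.096  1.873  0.252  0.675 -2.042] p [623.    5.  258.3] F [-0.3  0.4 -0.6] op 49.7
[[-0.068  0.508 -0.859]
 [ 0.998  0.033 -0.059]
 [-0.002 -0.861 -0.509]]
```

jog_arm --pt "0 -4 0 0" --pt "0 -7 0 0" --pt "0 -7 0 0" --pt "0 -9 10 0" --pt "0 -15 20 0"

```text
t: 19.88
tcp_pos: [575.2, 1.7, 279.5]
tool_rot: [-1.546, -1.654, 0.945]
force: [-0.2, -0.7, -0.9]
opening: 49.8
```

jog_arm --pt "0 -15 26 0" --pt "0 -18 31 0" --pt "0 -18 31 0" --pt "0 -15 26 0" --pt "0 -8 15 0"

```text
t: 20.5
tcp_pos: [425.8, -8.1, 276.8]
tool_rot: [-1.547, -1.654, 0.945]
force: [0.6, -0.0, -1.0]
opening: 50.0
```

```bash
python3 - <<'E'
from h import *
s,M=st();snap('wrist','w10');snap('scene','s10')
cv2.imwrite('pics/w10b.png',cv2.resize(cv2.imread('pics/w10.png'),(800,600)))
crop('s10',180,100,380,250,4,'s10c')
E
```

```text
t 20.5 q [-0.457 -0.472  2.301  0.339  0.867 -2.259] p [425.8  -8.1 276.8] F [ 0.6 -0.  -1. ] op 50.0
[[-0.068  0.509 -0.858]
 [ 0.998  0.033 -0.06 ]
 [-0.002 -0.86  -0.51 ]]
```

View pics/w10b.png

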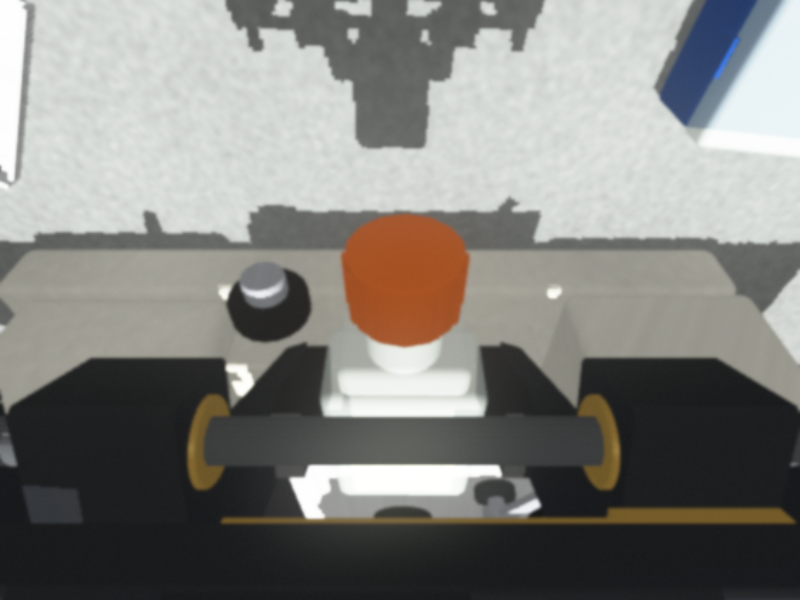

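View pics/s10c.png

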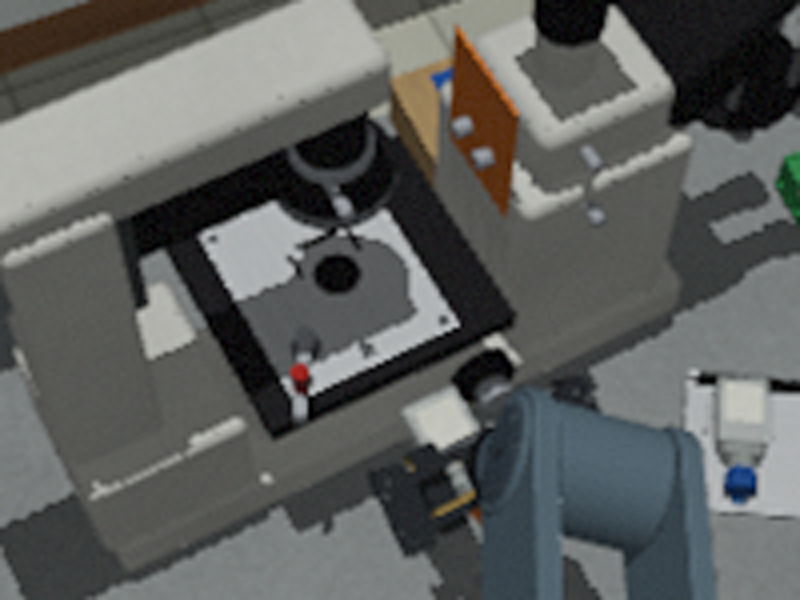

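```bash
python3 - <<'E'
from h import *
P,m=cloud('top0')
for u in (260,285,310):
    print(u,[(v,P[v,u].round(0).astype(int).tolist()) for v in range(192,216,3)])
E
```

```text
260 [(192, [574, 123, 194]), (195, [587, 134, 55]), (198, [578, 136, 33]), (201, [572, 139, -3]), (204, [558, 138, 4]), (207, [547, 138, -3]), (210, [534, 137, -1]), (213, [522, 137, -3])]
285 [(192, [575, 32, 199]), (195, [567, 32, 187]), (198, [586, 36, 2]), (201, [574, 36, -3]), (204, [562, 36, -5]), (207, [549, 35, 0]), (210, [537, 35, -2]), (213, [524, 35, 0])]
310 [(192, [578, -58, 195]), (195, [592, -64, 48]), (198, [587, -66, 5]), (201, [576, -66, -1]), (204, [564, -67, -2]), (207, [551, -67, 0]), (210, [538, -67, 2]), (213, [526, -67, 2])]
```

jog_arm --pt "-4 15 9 0" --pt "-8 35 20 0" --pt "-8 40 24 0" --pt "-8 40 24 0" --pt "-6 30 18 0"

```text
t: 21.22
tcp_pos: [429.4, -43.0, 89.4]
tool_rot: [-1.546, -1.652, 0.946]
force: [1.3, 1.3, -0.4]
opening: 49.8
```

jog_arm --pt "-1 10 6 0" --pt "0 3.5 2 0" --pt "0 0 0 0"

```text
t: 21.6
tcp_pos: [430.1, -43.7, 75.6]
tool_rot: [-1.546, -1.654, 0.945]
force: [-0.2, -0.9, -0.8]
opening: 50.0
```

```bash
python3 - <<'E'
from h import *
s,M=st()
E
```

```text
t 21.6 q [-0.561  0.095  2.396  0.997  0.363 -3.096] p [430.1 -43.7  75.6] F [-0.2 -0.9 -0.8] op 50.0
[[-0.068  0.508 -0.858]
 [ 0.998  0.033 -0.06 ]
 [-0.002 -0.86  -0.51 ]]
```

jog_arm --pt "15 5 -9 0" --pt "20 6 -10 0" --pt "15 4 -7 0" --pt "0 4 2.4 0" --pt "0 3 1.8 0"

```text
t: 22.22
tcp_pos: [457.0, 8.5, 68.5]
tool_rot: [-1.548, -1.656, 0.944]
force: [0.1, 1.3, -1.5]
opening: 49.8
```

```bash
python3 - <<'E'
from h import *
s,M=st()
E
```

```text
t 22.23 q [-0.363  0.165  2.34   0.998  0.255 -2.932] p [457.    8.5  68.5] F [ 0.1  1.3 -1.5] op 49.8
[[-0.069  0.51  -0.857]
 [ 0.998  0.033 -0.061]
 [-0.003 -0.859 -0.511]]
```

jog_arm --pt "0 1.7 1 0" --pt "0 1.3 0.8 0" --pt "0 0.9 0.5 0" --pt "0 0.5 0.3 0"

```text
t: 22.72
tcp_pos: [456.3, 8.1, 63.1]
tool_rot: [-1.548, -1.654, 0.944]
force: [-19.6, -1.2, 30.8]
opening: 49.9
```

```bash
python3 - <<'E'
from h import *
s,M=st()
E
```

```text
t 22.73 q [-0.365  0.182  2.34   1.051  0.247 -2.988] p [456.3   8.1  63.1] F [-19.6  -1.2  30.8] op 49.9
[[-0.068  0.51  -0.858]
 [ 0.998  0.033 -0.059]
 [-0.002 -0.86  -0.511]]
```

jog_arm --pt "0 0 0 0" --pt "0 -1 0 0" --pt "0 -10 0 0" --pt "0 -30 0 0" --pt "0 -45 0 0" --grip 64

```text
t: 23.35
tcp_pos: [411.5, 5.3, 136.2]
tool_rot: [-1.544, -1.651, 0.946]
force: [0.4, 0.4, 1.3]
opening: 64.2
```

jog_arm --pt "20 -40 20 0" --pt "35 -5 25 0" --pt "35 0 25 0" --pt "30 0 20 0" --pt "10 0 5 0"

```text
t: 23.98
tcp_pos: [320.0, 137.1, 130.3]
tool_rot: [-1.538, -1.642, 0.961]
force: [-0.2, 0.1, 0.3]
opening: 64.0
```

```bash
python3 - <<'E'
from h import *
s,M=st();snap('wrist','w11');snap('top','t11')
cv2.imwrite('pics/w11b.png',cv2.resize(cv2.imread('pics/w11.png'),(800,600)))
crop('t11',190,150,440,290,3.2,'t11c')
E
```

```text
t 23.98 q [ 0.061 -0.358  2.576 -0.003  0.406 -1.578] p [320.  137.1 130.3] F [-0.2  0.1  0.3] op 64.0
[[-0.069  0.494 -0.867]
 [ 0.998  0.029 -0.063]
 [-0.006 -0.869 -0.495]]
```

View pics/w11b.png

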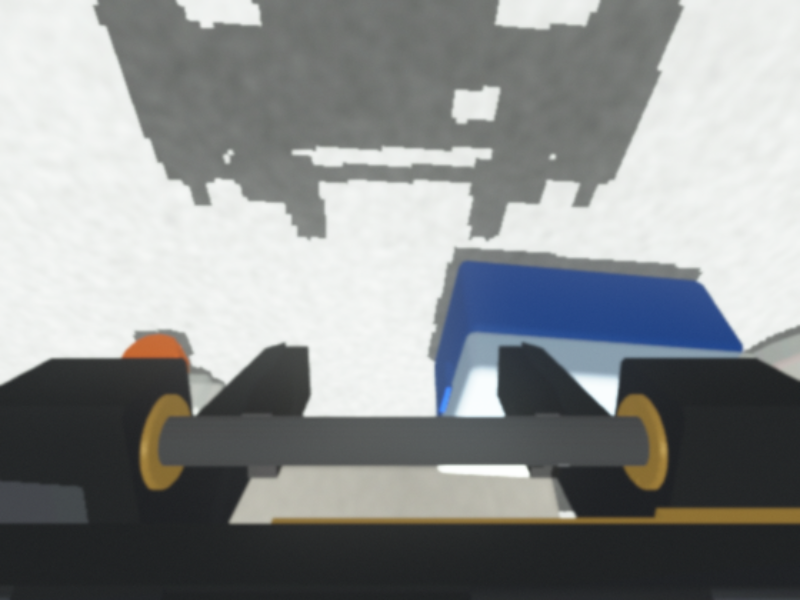

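View pics/t11c.png

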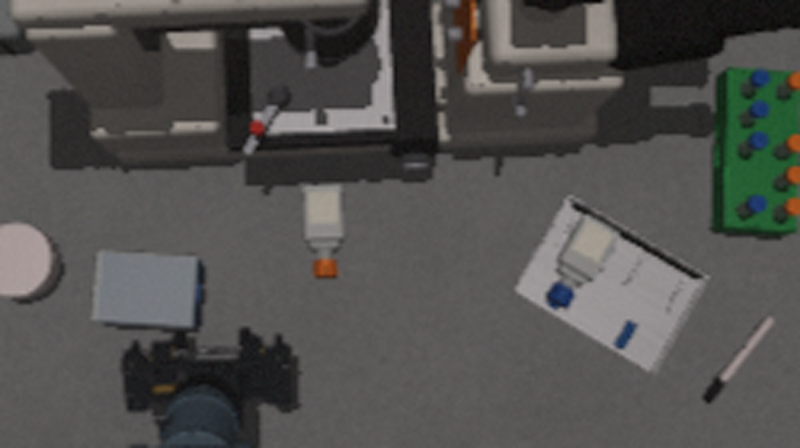

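jog_arm --pt "0 -15 20 0" --pt "0 -25 35 0" --pt "0 -28 45 0" --pt "0 -28 45 0" --pt "0 -28 45 0"

```text
t: 24.7
tcp_pos: [157.6, 207.2, 182.5]
tool_rot: [-1.561, -1.557, 1.026]
force: [0.1, 1.4, -0.9]
opening: 64.0
```

```bash
python3 - <<'E'
from h import *
s,M=st()
E
```

```text
t 24.7 q [ 0.797 -0.651  2.576 -0.439  0.955 -0.612] p [157.6 207.2 182.5] F [ 0.1  1.4 -0.9] op 64.0
[[-0.034  0.448 -0.893]
 [ 0.998 -0.038 -0.056]
 [-0.059 -0.893 -0.446]]
```

jog_arm --pt "-12 9 -27 0" --pt "-17 12 -36 0" --pt "-17 12 -36 0" --pt "-25 11 -35 0" --pt "-40 0 -10 0"

```text
t: 25.32
tcp_pos: [312.0, 102.0, 213.4]
tool_rot: [-1.559, -1.56, 1.03]
force: [-0.1, 0.1, 0.3]
opening: 64.3
```

jog_arm --pt "-45 0 -8 0" --pt "-45 0 -8 0" --pt "-30 0 -7 0" --pt "0 0 0 0"

```text
t: 25.82
tcp_pos: [335.6, -16.6, 230.8]
tool_rot: [-1.565, -1.553, 1.025]
force: [-0.2, 0.1, -0.8]
opening: 63.4
```

```bash
python3 - <<'E'
from h import *
s,M=st()
E
```

```text
t 25.82 q [-0.58  -0.743  2.51   0.258  0.971 -2.297] p [335.6 -16.6 230.8] F [-0.2  0.1 -0.8] op 63.4
[[-0.03   0.448 -0.894]
 [ 0.998 -0.041 -0.054]
 [-0.061 -0.893 -0.446]]
```

jog_arm --pt "3 -15 25 0" --pt "4 -25 45 0" --pt "4 -25 48 0" --pt "4 -25 48 0" --pt "4 -25 48 0"

```text
t: 26.45
tcp_pos: [279.9, 4.6, 212.4]
tool_rot: [-1.474, -1.463, 1.109]
force: [0.7, 0.7, -0.1]
opening: 63.6
```

```bash
python3 - <<'E'
from h import *
s,M=st()
E
```

```text
t 26.45 q [-0.552 -0.894  2.576  0.146  1.15  -2.21 ] p [279.9   4.6 212.4] F [ 0.7  0.7 -0.1] op 63.6
[[-0.037  0.33  -0.943]
 [ 0.997 -0.047 -0.056]
 [-0.063 -0.943 -0.327]]
```

jog_arm --pt "4 2 50 0" --pt "4 2 55 0" --pt "4 0 55 0" --pt "4 -5 55 0" --pt "4 -5 55 0"

```text
t: 27.08
tcp_pos: [222.3, 62.3, 202.9]
tool_rot: [-1.385, -1.317, 1.22]
force: [0.3, 0.8, -0.4]
opening: 63.9
```

```bash
python3 - <<'E'
from h import *
s,M=st()
E
```

```text
t 27.07 q [-0.198 -0.894  2.576 -0.055  1.275 -1.794] p [222.3  62.3 202.9] F [ 0.3  0.8 -0.4] op 63.9
[[-0.029  0.17  -0.985]
 [ 0.995 -0.088 -0.044]
 [-0.094 -0.982 -0.166]]
```

jog_arm --pt "-25 5 -16 0" --pt "-35 6 -20 0" --pt "-38 5 -13 0" --pt "-45 5 6 0" --pt "-40 5 14 0"

```text
t: 27.7
tcp_pos: [261.2, -122.6, 199.3]
tool_rot: [-1.384, -1.319, 1.222]
force: [-0.4, -0.9, 0.3]
opening: 63.8
```

```bash
python3 - <<'E'
from h import *
s,M=st()
E
```

```text
t 27.7 q [-0.942 -0.637  2.486  0.095  1.122 -2.586] p [ 261.2 -122.6  199.3] F [-0.4 -0.9  0.3] op 63.8
[[-0.032  0.17  -0.985]
 [ 0.995 -0.088 -0.047]
 [-0.094 -0.982 -0.166]]
```

jog_arm --pt "14 -3 25 0" --pt "27 -6 48 0" --pt "27 -6 48 0" --pt "27 -6 48 0"

```text
t: 28.2
tcp_pos: [206.7, -78.2, 199.3]
tool_rot: [-1.287, -1.266, 1.24]
force: [0.2, 0.1, 0.1]
opening: 63.6
```

```bash
python3 - <<'E'
from h import *
s,M=st()
E
```

```text
t 28.2 q [-0.968 -0.894  2.576  0.033  1.373 -2.58 ] p [206.7 -78.2 199.3] F [0.2 0.1 0.1] op 63.6
[[-0.035  0.076 -0.997]
 [ 0.998 -0.053 -0.039]
 [-0.055 -0.996 -0.074]]
```

jog_arm --pt "30 -4 50 0" --pt "30 -4 50 0" --pt "30 -4 50 0"

```text
t: 28.58
tcp_pos: [191.2, -15.7, 198.7]
tool_rot: [-1.195, -1.195, 1.276]
force: [0.9, 1.2, -0.1]
opening: 64.2
```

```bash
python3 - <<'E'
from h import *
s,M=st()
E
```

```text
t 28.57 q [-0.668 -0.894  2.576 -0.048  1.462 -2.269] p [191.2 -15.7 198.7] F [ 0.9  1.2 -0.1] op 64.2
[[-0.035 -0.031 -0.999]
 [ 0.999 -0.036 -0.034]
 [-0.035 -0.999  0.032]]
```

```bash
python3 - <<'E'
from h import *
f=lambda c,z: ray('t11',190+c[0]/3.2,150+c[1]/3.2,z).round(1)
print('box top corners',[f(c,30) for c in [(305,187),(340,187),(305,240),(343,240)]],'cap',f((326,266),28))
print('label',f((323,213),30))
E
```

```text
box top corners [array([538.7,  33.2,  30. ]), array([539.7, -10.6,  30. ]), array([472.2,  31.5,  30. ]), array([473.3, -15.7,  30. ])] cap [440.7   4.6  28. ]
label [506.5   9.9  30. ]
```

jog_arm --pt "0 4 -25 -2" --pt "2 11 -50 0" --pt "2 13 -58 0" --pt "2 13 -58 0" --pt "2 13 -55 0"

```text
t: 29.2
tcp_pos: [423.5, 5.8, 140.2]
tool_rot: [-1.175, -1.224, 1.302]
force: [-0.2, -0.1, 1.1]
opening: 64.0
```

jog_arm --pt "0.4 10 -45 0" --pt "0 3 -26 0" --pt "0 0 0 0"

```text
t: 29.58
tcp_pos: [492.6, 10.2, 125.3]
tool_rot: [-1.175, -1.224, 1.302]
force: [0.9, 0.1, 0.2]
opening: 63.7
```

```bash
python3 - <<'E'
from h import *
s,M=st();snap('wrist','w12')
cv2.imwrite('pics/w12b.png',cv2.resize(cv2.imread('pics/w12.png'),(800,600)))
T=np.array([502.7,10.5,28]); print('to go',(M.T@(T-s['tcp_pos'])-[0,45,0]).round(1))
E
```

```text
t 29.57 q [-0.201  0.261  1.918 -0.047  0.986 -1.818] p [492.6  10.2 125.3] F [0.9 0.1 0.2] op 63.7
[[-0.073 -0.03  -0.997]
 [ 0.997 -0.034 -0.072]
 [-0.032 -0.999  0.032]]
to go [  2.6  51.9 -13.2]
```

View pics/w12b.png

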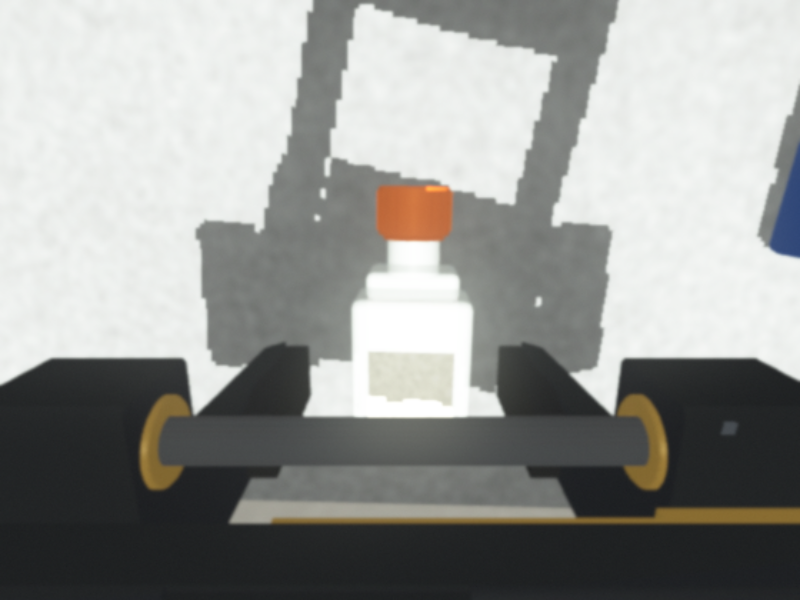

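jog_arm --pt "1.5 10 -8 0" --pt "1.4 18 -5 0" --pt "0 14 0 0" --pt "0 7 0 0" --pt "0 2 0 0"

```text
t: 30.25
tcp_pos: [501.5, 10.6, 73.7]
tool_rot: [-1.174, -1.22, 1.299]
force: [-0.5, -0.3, -0.5]
opening: 63.9
```

jog_arm --pt "0 0 0 0" --pt "0 0 0 0" --pt "0 0 0 0" --grip 40 --newtons 20

```text
t: 30.62
tcp_pos: [502.3, 10.5, 74.6]
tool_rot: [-1.175, -1.221, 1.299]
force: [-0.4, -0.0, 0.6]
opening: 49.8
```

```bash
python3 - <<'E'
from h import *
s,M=st()
E
```

```text
t 30.62 q [-0.196  0.376  1.902 -0.049  0.888 -1.805] p [502.3  10.5  74.6] F [-0.4 -0.   0.6] op 49.8
[[-0.07  -0.031 -0.997]
 [ 0.997 -0.033 -0.069]
 [-0.031 -0.999  0.033]]
```

jog_arm --pt "0 -12 10 0" --pt "-10 -15 30 0" --pt "-25 -15 35 8.5" --pt "-40 -15 20 8.5" --pt "-45 -5 10 8.5"

```text
t: 31.25
tcp_pos: [388.4, -108.2, 144.8]
tool_rot: [-1.376, -0.891, 0.963]
force: [1.4, 0.1, -1.5]
opening: 50.0
```

```bash
python3 - <<'E'
from h import *
s,M=st()
a=np.radians(-30);xt=np.array([np.cos(a),np.sin(a),0]);yt=np.array([-xt[1],xt[0],0])
T=np.array([377.7,-372.9,140]); 
Mn=M@R.from_rotvec([0,np.radians(8.5),0]).as_matrix(); print('after spin8.5: az x',np.degrees(np.arctan2(Mn[1,0],Mn[0,0])),'delta',(Mn.T@(T-s['tcp_pos'])).round(1))
E
```

```text
t 31.25 q [-0.54   0.029  2.137 -0.053  0.984 -1.702] p [ 388.4 -108.2  144.8] F [ 1.4  0.1 -1.5] op 50.0
[[ 0.369 -0.03  -0.929]
 [ 0.928 -0.034  0.37 ]
 [-0.043 -0.999  0.015]]
after spin8.5: az x 59.78742333873831 delta [-233.7   14.1 -124.1]
```

jog_arm --pt "0 0 0 8.5" --pt "-45 2 -24 0" --pt "-50 3 -27 0" --pt "-50 3 -27 0" --pt "-50 3 -26 0"

```text
t: 31.88
tcp_pos: [380.8, -330.4, 140.4]
tool_rot: [-1.426, -0.781, 0.852]
force: [0.6, -0.7, -0.7]
opening: 49.9
```

jog_arm --pt "-28 2 -14 0" --pt "-10 1 -6 0" --pt "0 0 0 0" --pt "0 0 0 0"

```text
t: 32.38
tcp_pos: [379.4, -369.8, 138.3]
tool_rot: [-1.423, -0.782, 0.853]
force: [-0.2, 1.5, -0.8]
opening: 50.3
```

```bash
python3 - <<'E'
from h import *
s,M=st();snap('wrist','w13');snap('top','t13');snap('scene','s13')
cv2.imwrite('pics/w13b.png',cv2.resize(cv2.imread('pics/w13.png'),(800,600)))
crop('t13',320,190,460,290,5.7,'t13c');crop('s13',300,110,480,245,4.4,'s13c')
E
```

```text
t 32.38 q [-0.976  0.296  1.839 -0.053  1.    -1.995] p [ 379.4 -369.8  138.3] F [-0.2  1.5 -0.8] op 50.3
[[ 0.498 -0.032 -0.866]
 [ 0.866 -0.032  0.499]
 [-0.043 -0.999  0.012]]
```

View pics/w13b.png

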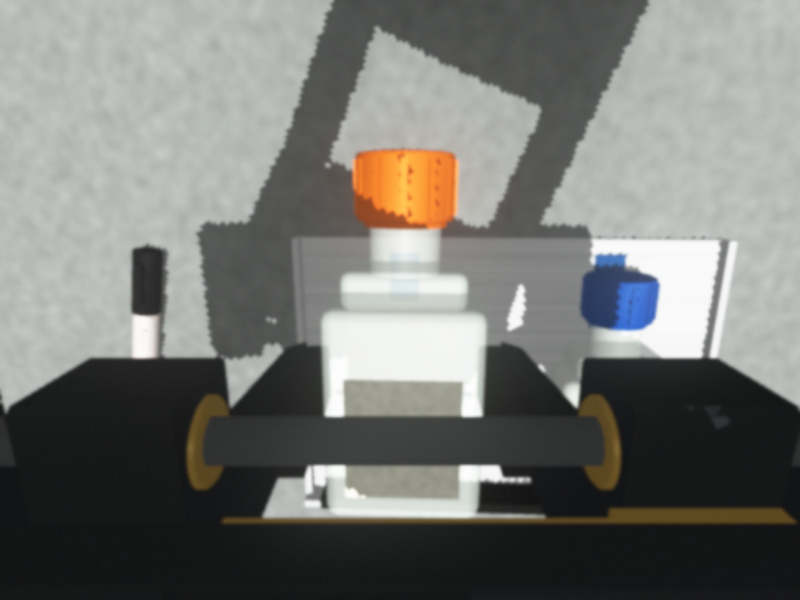

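View pics/t13c.png

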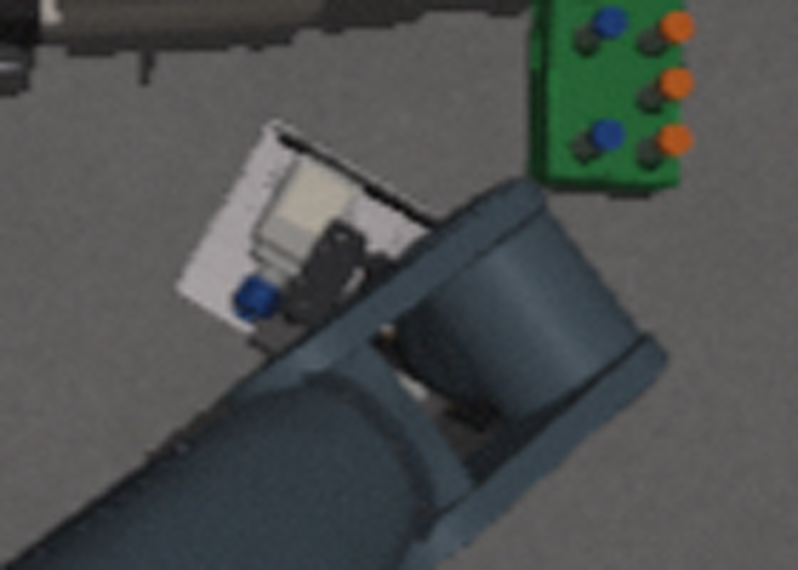

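View pics/s13c.png

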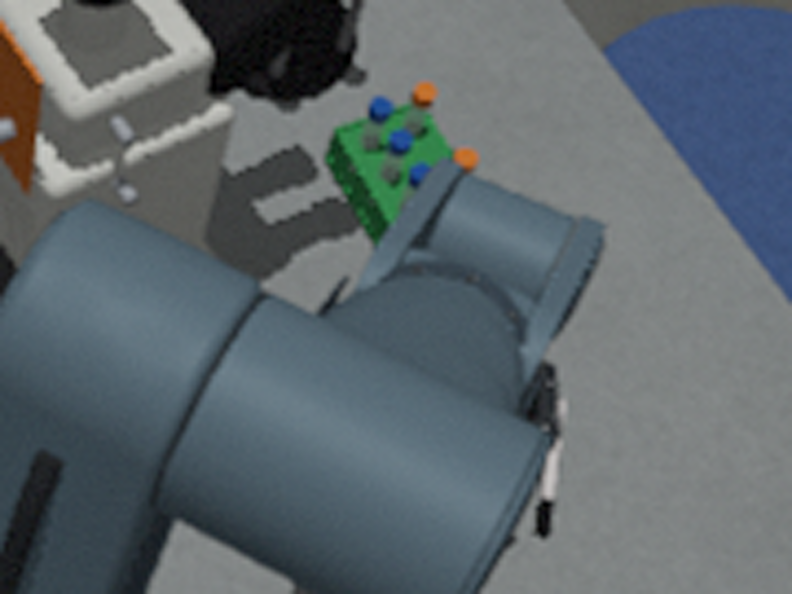

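```bash
python3 - <<'E'
from h import *
crop('w13',190,155,530,260,2.35,'w13c')
s=.7
a=np.radians(-30);xt=np.array([np.cos(a),np.sin(a)]);yt=np.array([-xt[1],xt[0]])
C=np.array([431.5,-350.8])
def tr(u,v,z):
    p=ray('w13',u*s,v*s,z)[:2]-C; return np.round([p@xt,p@yt],1)
for n,c,z in [('L',(293,239),4),('R',(736,241),4),('L10',(293,239),10),('R10',(736,241),10),('R far',(716,357),10),('bluecap',(620,275),34),('capL',(583,290),19),('capR',(657,290),19)]: print(n,tr(*c,z))
P,m=cloud('w13')
# orange cap extents
p=ld('w13')['p'];h=cv2.cvtColor(p,cv2.COLOR_RGB2HSV)
for nm,lo,hi in [('or',(5,150,80),(22,255,255)),('bl',(105,120,60),(130,255,255))]:
    k=(cv2.inRange(h,lo,hi)>0)&m; k[240:]=0;k[:100]=0; k[:,:150]=0
    if nm=='bl': k[:,:395]=0
    Q=P[k]; q=np.c_[(Q[:,:2]-C)@xt,(Q[:,:2]-C)@yt,Q[:,2]]; print(nm,k.sum(),np.percentile(q,[2,50,98],axis=0).round(1))
S=state();M=R.from_rotvec(S['tool_rot']).as_matrix();g=S['tcp_pos']+45*M[:,1];d=g[:2]-C;print('g tray',d@xt,d@yt,g[2],'az jaw',np.degrees(np.arctan2(M[1,0],M[0,0])))
E
```

```text
L [ -71.9 -101.4]
R [-72.5 102.7]
L10 [-72.7 -99.7]
R10 [-73.2  98.7]
R far [-18.3  99.1]
bluecap [-62.3  39.9]
capL [-52.3  31.1]
capR [-52.7  63. ]
or 3663 [[-107.2  -59.6   78.9]
 [ -97.8  -44.9   90.3]
 [ -87.4  -31.4   93. ]]
bl 1853 [[-64.1  31.9   3.4]
 [-51.1  42.3  30.9]
 [-39.1  57.1  34.3]]
g tray -35.77889137456438 -44.77020022130335 93.67594994155434 az jaw 60.0841539466562
```

View pics/w13c.png

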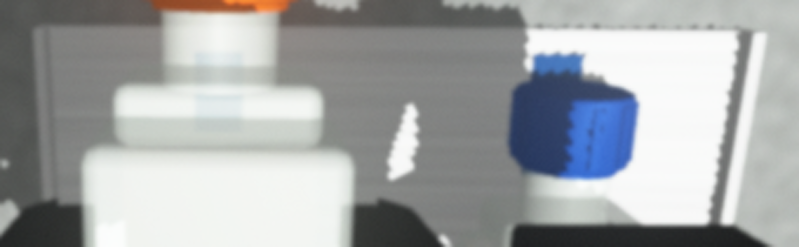

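jog_arm --pt "0 8 2 0" --pt "0 16 3 0" --pt "0 16 0 0" --pt "0 10 0 0" --pt "0 4 0 0"

```text
t: 33.15
tcp_pos: [372.9, -370.3, 83.5]
tool_rot: [-1.423, -0.78, 0.852]
force: [-0.2, 0.3, -0.4]
opening: 49.9
```

jog_arm --pt "0 1 0 0" --pt "0 0 0 0"

```text
t: 33.4
tcp_pos: [373.4, -371.0, 84.0]
tool_rot: [-1.426, -0.781, 0.853]
force: [0.6, -0.7, -1.0]
opening: 50.2
```

```bash
cat > m.py <<'E'
from h import *
import sys
n=sys.argv[1]
s,M=st();snap('wrist',n)
cv2.imwrite('pics/%sb.png'%n,cv2.resize(cv2.imread('pics/%s.png'%n),(800,600)))
a=np.radians(-30);xt=np.array([np.cos(a),np.sin(a)]);yt=np.array([-xt[1],xt[0]])
C=np.array([431.5,-350.8])
P,m=cloud(n);p=ld(n)['p'];h=cv2.cvtColor(p,cv2.COLOR_RGB2HSV)
for nm,lo,hi in [('or',(5,150,80),(22,255,255)),('bl',(105,120,60),(130,255,255))]:
    k=(cv2.inRange(h,lo,hi)>0)&m; k[240:]=0;k[:50]=0; k[:,:150]=0
    if nm=='bl': k[:,:395]=0
    Q=P[k]; q=np.c_[(Q[:,:2]-C)@xt,(Q[:,:2]-C)@yt,Q[:,2]]; print(nm,k.sum(),np.percentile(q,[1,50,99],axis=0).round(1).tolist())
g=s['tcp_pos']+45*M[:,1];d=g[:2]-C;print('g tray',d@xt,d@yt,g[2],'az jaw',np.degrees(np.arctan2(M[1,0],M[0,0])))
E
python3 m.py w14
```

```text
t 33.4 q [-0.986  0.385  1.861 -0.058  0.886 -1.997] p [ 373.4 -371.    84. ] F [ 0.6 -0.7 -1. ] op 50.2
[[ 0.499 -0.031 -0.866]
 [ 0.865 -0.033  0.5  ]
 [-0.045 -0.999  0.011]]
or 3664 [[-111.9, -64.4, 23.5], [-102.3, -48.9, 35.8], [-91.7, -34.8, 38.7]]
bl 1677 [[-65.3, 31.4, 2.9], [-59.3, 43.8, 20.7], [-53.0, 57.0, 33.5]]
g tray -40.699455370673704 -48.52385784857563 39.07024012416234 az jaw 60.002591542959166
```

View pics/w14b.png

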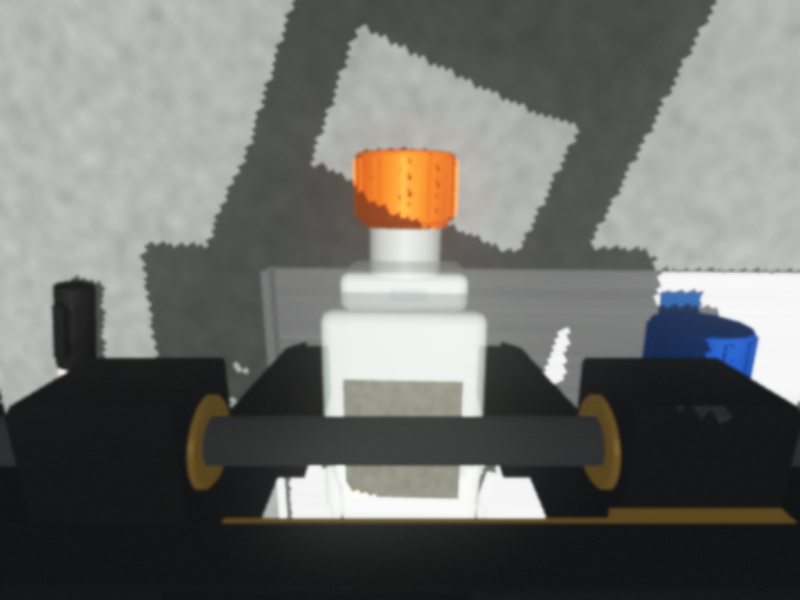

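jog_arm --pt "0.7 1.5 -5 0" --pt "0.7 1.5 -10 0" --pt "0 0.5 -12 0" --pt "0 0 -8 0" --pt "0 0 -3 0"

```text
t: 34.08
tcp_pos: [407.3, -389.0, 79.7]
tool_rot: [-1.425, -0.781, 0.853]
force: [-0.7, -0.4, 0.2]
opening: 50.0
```

```bash
python3 m.py w15
```

```text
t 34.08 q [-0.953  0.457  1.765 -0.057  0.912 -1.966] p [ 407.3 -389.    79.7] F [-0.7 -0.4  0.2] op 50.0
[[ 0.499 -0.032 -0.866]
 [ 0.865 -0.033  0.5  ]
 [-0.044 -0.999  0.011]]
or 3588 [[-73.6, -62.3, 21.8], [-64.0, -47.5, 31.9], [-53.4, -33.9, 34.8]]
bl 4613 [[-65.0, 31.3, 3.4], [-50.3, 41.1, 30.8], [-38.5, 56.8, 34.6]]
g tray -2.3789356649217517 -47.15854725957583 34.75763264131123 az jaw 60.02407568400028
```

View pics/w15b.png

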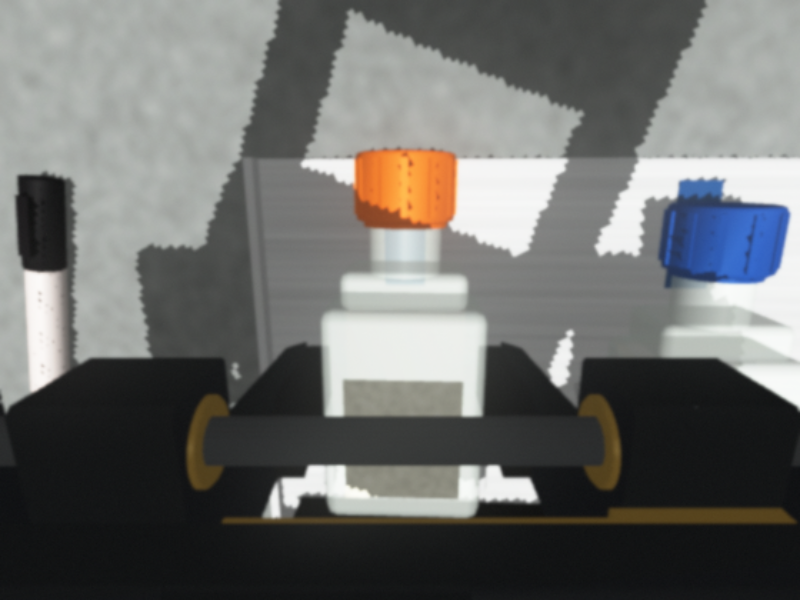

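jog_arm --pt "0 0 -4 0" --pt "0 0 -4 0" --pt "0 0 -2 0" --pt "0 0 -1 0"

```text
t: 34.62
tcp_pos: [416.2, -394.2, 79.6]
tool_rot: [-1.425, -0.781, 0.852]
force: [-0.2, -0.2, -0.8]
opening: 50.2
```

jog_arm --pt "0 0 -1 0"

```text
t: 34.75
tcp_pos: [417.0, -394.5, 79.6]
tool_rot: [-1.425, -0.781, 0.852]
force: [0.7, 0.7, 1.0]
opening: 50.3
```

jog_arm --pt "0 0 -1 0"

```text
t: 34.88
tcp_pos: [417.9, -395.1, 79.6]
tool_rot: [-1.425, -0.781, 0.852]
force: [-0.6, 0.7, -0.5]
opening: 50.1
```

jog_arm --pt "0 0 -1 0"

```text
t: 35.0
tcp_pos: [418.8, -395.6, 79.5]
tool_rot: [-1.425, -0.781, 0.852]
force: [-0.5, 0.3, 0.1]
opening: 50.2
```

jog_arm --pt "0 0 -1 0"

```text
t: 35.12
tcp_pos: [419.7, -396.1, 79.6]
tool_rot: [-1.425, -0.781, 0.853]
force: [0.1, 0.3, 0.8]
opening: 49.9
```

jog_arm --pt "0 0 -1 0"

```text
t: 35.25
tcp_pos: [420.6, -396.6, 79.5]
tool_rot: [-1.425, -0.781, 0.852]
force: [-0.7, -0.0, 1.3]
opening: 50.3
```

jog_arm --pt "0 0 -1 0"

```text
t: 35.38
tcp_pos: [421.1, -396.9, 79.4]
tool_rot: [-1.424, -0.78, 0.853]
force: [-4.0, 0.7, 1.8]
opening: 50.0
```

jog_arm --pt "0 0 -1 0"

```text
t: 35.5
tcp_pos: [421.5, -397.1, 79.3]
tool_rot: [-1.422, -0.78, 0.853]
force: [-6.0, 2.2, 4.1]
opening: 49.9
```

```bash
python3 m.py w16
```

```text
t 35.5 q [-0.941  0.486  1.72  -0.057  0.931 -1.954] p [ 421.5 -397.1   79.3] F [-6.   2.2  4.1] op 49.9
[[ 0.499 -0.034 -0.866]
 [ 0.865 -0.031  0.5  ]
 [-0.044 -0.999  0.014]]
or 3560 [[-57.2, -62.2, 21.8], [-47.6, -47.5, 31.9], [-37.1, -33.9, 34.7]]
bl 5014 [[-64.9, 31.2, 3.3], [-49.7, 40.9, 30.8], [-38.4, 57.3, 34.8]]
g tray 13.932242726381737 -47.08952910719721 34.349450038953705 az jaw 60.02444150256702
```

View pics/w16b.png

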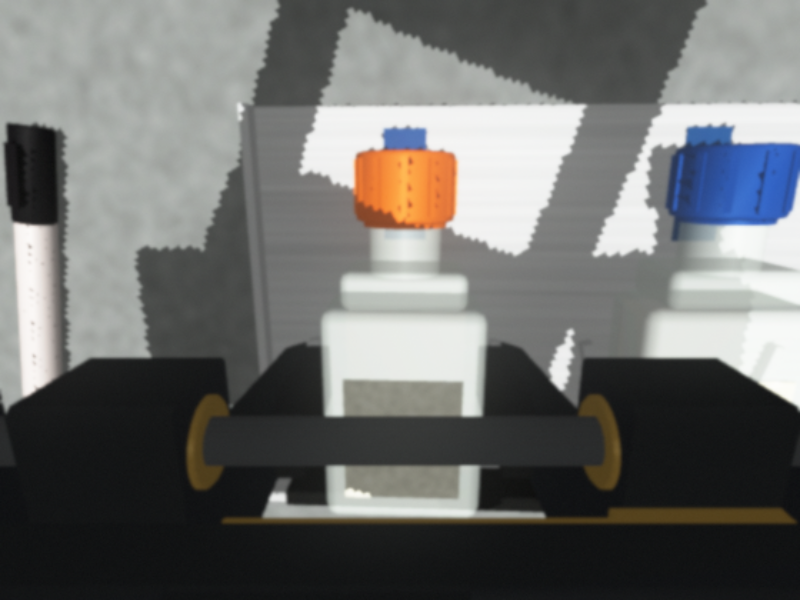

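jog_arm --pt "0 0 -0.6 0" --pt "0 0 0 0"

```text
t: 35.8
tcp_pos: [421.7, -397.2, 79.2]
tool_rot: [-1.421, -0.78, 0.854]
force: [-6.9, 2.8, 4.9]
opening: 50.0
```

jog_arm --pt "0 0 0.5 0" --pt "0 0 0 0"

```text
t: 36.05
tcp_pos: [421.6, -397.2, 79.2]
tool_rot: [-1.423, -0.78, 0.853]
force: [-4.4, 1.3, 3.0]
opening: 50.2
```

jog_arm --pt "0 0 0 0" --pt "0 0 0 0" --pt "0 0 0 0" --grip 62

```text
t: 36.42
tcp_pos: [422.7, -397.8, 79.6]
tool_rot: [-1.426, -0.781, 0.852]
force: [-0.6, -0.5, -0.9]
opening: 61.7
```

```bash
python3 m.py w17
```

```text
t 36.42 q [-0.94   0.486  1.719 -0.056  0.928 -1.954] p [ 422.7 -397.8   79.6] F [-0.6 -0.5 -0.9] op 61.7
[[ 0.499 -0.031 -0.866]
 [ 0.865 -0.033  0.5  ]
 [-0.044 -0.999  0.01 ]]
or 3575 [[-57.3, -62.1, 22.2], [-47.8, -47.9, 31.9], [-37.2, -34.2, 34.7]]
bl 5017 [[-65.0, 31.2, 3.3], [-49.7, 40.8, 30.8], [-38.4, 56.6, 34.7]]
g tray 15.39354985095623 -47.16172966572532 34.684046354137834 az jaw 60.002902669598136
```

View pics/w17b.png

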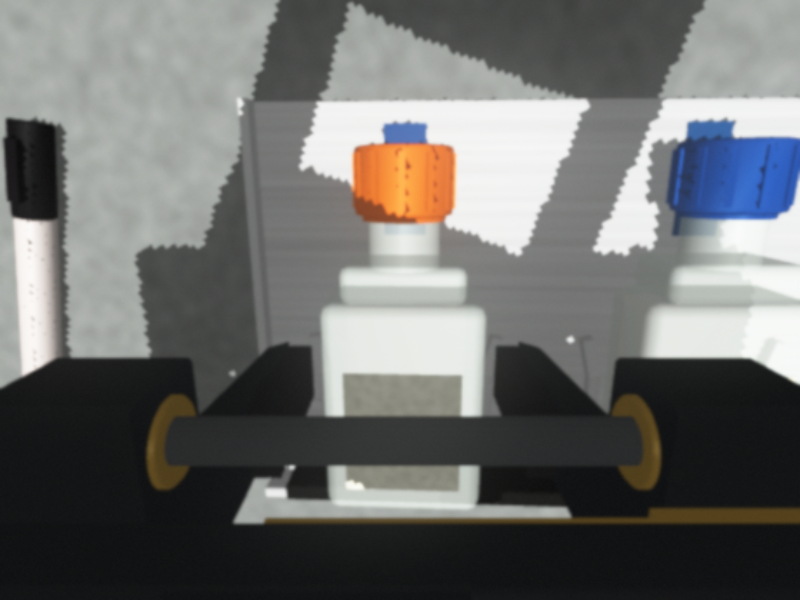

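jog_arm --pt "-0.3 -8 0 0" --pt "-0.6 -15 0 0" --pt "-0.8 -20 0 0" --pt "-1 -30 10 0" --pt "0 -40 20 0"

```text
t: 37.1
tcp_pos: [398.5, -381.3, 194.8]
tool_rot: [-1.425, -0.781, 0.853]
force: [0.2, -0.5, 0.2]
opening: 62.0
```

jog_arm --pt "0 -30 30 0" --pt "0 -20 30 0" --pt "0 0 10 0" --pt "0 0 0 0"

```text
t: 37.6
tcp_pos: [339.5, -344.6, 243.9]
tool_rot: [-1.426, -0.781, 0.852]
force: [0.1, -0.3, -0.3]
opening: 61.7
```

```bash
python3 m.py w18; python3 - <<'E'
from h import *
snap('top','t18')
crop('t18',180,140,450,290,2.95,'t18c')
a=np.radians(-30);xt=np.array([np.cos(a),np.sin(a)]);yt=np.array([-xt[1],xt[0]]);C=np.array([431.5,-350.8])
E
```

```text
t 37.6 q [-1.016  0.038  1.89  -0.047  1.202 -2.045] p [ 339.5 -344.6  243.9] F [ 0.1 -0.3 -0.3] op 61.7
[[ 0.5   -0.031 -0.866]
 [ 0.865 -0.033  0.501]
 [-0.045 -0.999  0.01 ]]
or 200 [[-54.2, -61.0, 26.4], [-45.7, -53.9, 32.1], [-39.5, -42.3, 34.9]]
bl 38 [[-59.4, 54.8, 27.3], [-53.3, 56.7, 29.4], [-43.5, 58.3, 33.0]]
g tray -83.23579794160248 -42.60718850276736 198.96241180380179 az jaw 59.97183348269391
```

View pics/w18b.png

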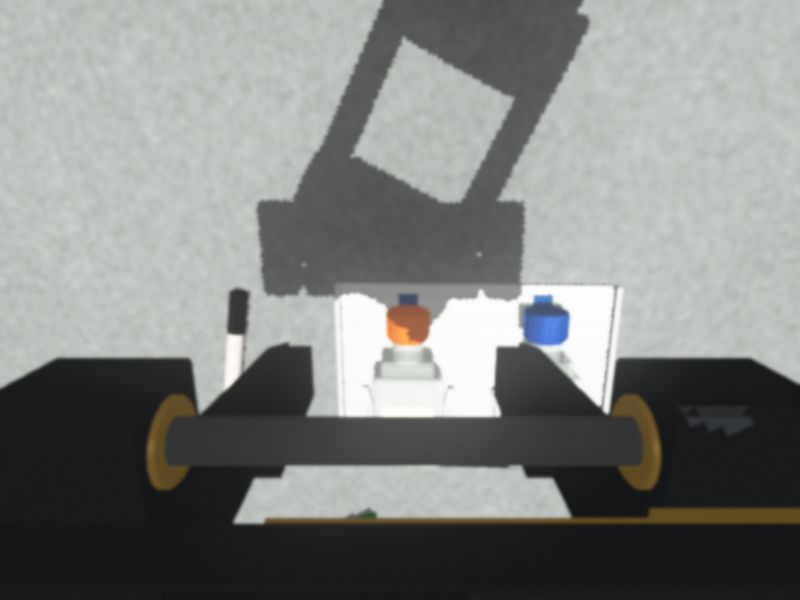

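View pics/t18c.png

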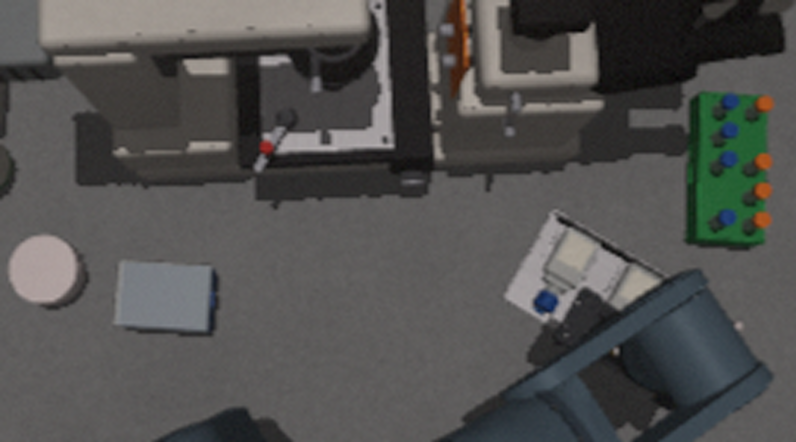

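```bash
python3 -c "
from h import *
s=state();print(s['t'],s['joint_velocities'].round(4));print(close_job())"
```

```text
37.7 [ 0.0036  0.0155 -0.0039  0.0005  0.0041 -0.0026]
the job is handed in; nothing more can be done
None
```

The flask is in the empty lane of the tray, pressed home and released, and I handed the job in at 37.7 s of the 58 s allowed. No verdict came back, so the figures below are my own measurements.

**What I did**
- **Getting the lean:** The jog tool can only turn about the fingers' axis. I got the roughly 31° lean by pushing against the arm's reach limits, where the unreached part of a move tilts the tool.
- **Hold-down finger:** I gripped the red knob, lifted it about 20 mm and swung the finger to about 2.1 rad. The knob slipped to the edge of the pads near the end of the swing, but the finger stayed where I left it.
- **Moving the flask:** I lifted the flask and brought it out from under the condenser. I set it down on the bench, returned the tool to near upright against the inner reach limit, and gripped it again.
- **Tray:** I slid the flask into the lane in 1 mm steps until I felt about 7 N against the end stop, then let go and backed off.

**Last checks**
- **Flask position:** the camera puts the flask's middle about 48 mm to the side of the tray's centre line, which is mid-lane. Its origin is near x = 25 mm with the cap top at 34.7 mm, so it lies flat. Its cap is level with the blue one beside it.
- **Surroundings:** the finger is still swung aside, the other items visible in the last top view look unmoved, and the gripper was clear of everything.

**Less certain**
- **x-position:** it relies on a correction of about 2 mm to the tray position I first measured.
- **Joint range:** while tilting, three joints were held against their limits. Two read slightly past the stated range: joint 2 at -0.894 (limit -0.89) and joint 3 at 0.297 (limit 0.3).
- **Wrist force:** it reached 102 N once, in an abrupt stop early on, under the 120 N limit.

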